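# Fetch the check weight from behind the bottles for a balance check

## Robot

A 7-joint arm with a two-finger parallel gripper is mounted at the origin on a cart in front of the work surface, level with it; the furniture and walls round the work are solid. World frame = base frame: x ahead of the robot, y to its left, z up, the work surface at z = 0. Lengths are in m, angles in rad, forces in N, time in s.
With the tool pointing down it reaches from about 0.425 to 0.925 m from the base axis. Payload 6.8 kg.
Tool frame: the origin (TCP) lies midway between the tips of the shut fingers; the grasp point (between the pads) lies 19 mm behind it; x points along the fingers, z is the direction in which the jaws open and shut, and the axes are right-handed (so a half turn about x gives the same grasp; the last joint's range is limited). The gripper opens to 85 mm and grips with 20 to 120 N. Pads are 22 mm wide; open, the fingers measure 114 mm over their backs; the gripper's body (76 mm by 85 mm) begins 54 mm behind the grasp point. The pads swing forward as they close: fully open they stand 13 mm farther back than shut.
Start: joints at [1.241, 0.477, 0.022, 1.555, -0.011, 1.109, -0.083], TCP at [0.148, -0.658, 0.231] pointing down, gripper open.
Joint ranges: [-2.96, 2.96], [-0.34, 2.1], [-1.41, 1.46], [0.24, 2.44], [-1.37, 4.51], [0.17, 1.92], [-2.96, 2.96]. Speed limits (rad/s): [2.39, 2.39, 3.14, 3.14, 3.14, 3.14, 3.14].

## Interface

Orientations are given as a unit quaternion [w, x, y, z].
In Python, from station import bot gives the robot as it stands. The module is installed in compiled form; this text tells all that it offers.
- The arm moves only by the shell command python3 -m jog 'ROWS' [FORCE]. ROWS is text: rows parted by semicolons, each of 7 numbers parted by spaces: the shift along the tool's x, y, z in mm, then the turn, a rotation vector about the tool's x, y, z in units of 6 degrees (1.0 is 6 degrees), then the finger opening in mm, from 0 to 85.4. A call has 1 to 5 rows; each row shifts and turns the commanded pose from where the row before left it, along the tool's axes as they then stand; what a row does not reach is not made up. A row lasts 1/10 s, in which the tool goes at most 50 mm and 8.59 degrees, less where a joint would pass 70% of its speed; a pose out of reach is approached as far as the arm can. A call with a gripper value outside its range is refused whole. The fingers move at their own pace and stop on an object; FORCE is the grip in N (left out, the last holds). Time passes only in rows, so rows that do not move let the fingers close. It gives the time, the measured TCP pose, the force and the opening at its end, in the units of the state.
- bot.get_obs(): the state, without advancing time (a new reading comes with each control period).
- bot.read_camera(name): name is "side" or "top"; returns (picture, depth): 400x640x3 uint8, red, green, blue; 400x640 float32, m along the optical axis (not along the pixel's ray), 0 where there is no reading.
- bot.calibration(name): a dict with "fx", "fy", "cx", "cy" (pixels), "T" (4x4, takes a point from camera to world coordinates). Camera axes: x right, y up, looking along -z (the intrinsics and any distortion apply to the point x, -y, -z); pixel columns grow to the right and rows downward; lengths in m; the calibration is good to about 2 mm. A picture is of the moment at which its call begins. calibration takes no time and is no camera call.
- bot.hand_in(): hands the job in, once; it reports no verdict.
The state is a dict: "t": time; "q": joint angles; "joint_vel": joint speeds; "joint_torque": joint torques, N m; "eef_pos": TCP position; "tool_rot": TCP orientation; "contact_force": force on the tool from outside, world axes, zero at the start; "torque": the same for the moment, N m; "gripper_width": opening from 0.0 (shut) to 1.0 (fully open).
Only numpy, scipy, OpenCV 4.12 (cv2) and the standard library are available. Lean on these libraries where they do the work, as an engineer would, in place of code of your own. Each camera call takes 0.05 s, during which the arm holds its last target.

## Task

The balance is due its daily check: the small brass check weight stands at the back of the grey storage tray, behind a dropper bottle and a vial. Stand both of these on the black bench mat, set the weight upright in the middle of the balance pan while they wait there, then put the bottle and the vial back upright, each exactly where it stood in the tray. Knock nothing over and leave the filter ring, petri dish and lens cap where they are.

Things in the scene. Friction and masses are not known exactly. Their poses are not given: they have to be found in the camera images.
- dropper_bottle: Brown dropper bottle with black bulb, loose, about 70 g, 102 mm tall, upright on the middle or front mark of the tray (varies). Origin: centre of its underside, z up. Body 33 mm in diameter to about 65 mm height, collar 24 mm to 77 mm, thin bulb 13 mm to 102 mm. The tallest thing in the tray: a gripper body coming down low over its neighbours would strike it.
- vial: Small glass screw-cap vial, loose, about 16 g, 23 mm in diameter, 56 mm tall (cap 21 mm in diameter from 43 mm up), standing upright on the other one of the middle and front marks. Origin: centre of its underside, z up.
- check_weight: Brass check weight with a knob, loose, about 50 g, 24 mm in diameter, 22 mm tall (its collider is one convex piece; grip it round its 24 mm body), upright on the rear mark of the tray, its top level with the tray's walls. Origin: centre of its underside, z up.
- storage_tray: Grey tray, fixed, a lane along its x, 160 x 54 mm. Origin: on the worktop under the lane's middle line; +x points to the closed rear, -x (front) to the robot. Floor top z = 4 mm. Walls 26 mm high: inner faces y = +-23, rear x = 78; front lip x = -76, 10 high. Round marks on y = 0 at x = 30 (rear), -8 (middle), -50 mm (front); things stand within 3 mm of them. No finger room beside the weight, only behind and before it.
- bench_mat: Black rubber bench mat, fixed, 130 mm (x) by 180 mm (y), 3 mm thick, free at the start: the side area. Origin: centre of its underside (top at z = 3 mm).
- balance: White laboratory balance, fixed, 155 by 130 mm, 34 mm high, with a round steel pan 90 mm in diameter. Origin: on the worktop under the centre of the pan; pan top at z = 46 mm; the display side is at -x. The pan does not move.
- filter_ring: Bystander: optical filter in a light knurled ring, 36 mm in diameter, 12 mm high, loose on the worktop. Origin: centre of its underside. Leave alone.
- petri_dish: Bystander: small petri dish, 34 mm in diameter, 11 mm high, loose on the worktop. Origin: centre of its underside. Leave alone.
- lens_cap: Bystander: black rubber lens cap, 37 mm in diameter, 12 mm high, loose on the worktop. Origin: centre of its underside. Leave alone.
Mind the look-alikes: they are no part of the job. Of the things like the dropper_bottle, leave any that is blue or purple; of the rest the smaller one is meant.

How it is judged:
On the way, in this order (a step that is already met when the one before it is completed fails the run):
1. the dropper bottle and the vial both stand upright on the bench mat (x of dropper_bottle in the frame of bench_mat between -0.065 and 0.065 m and y of dropper_bottle in the frame of bench_mat between -0.09 and 0.09 m and z of each of dropper_bottle, vial in the frame of bench_mat below 0.008 m and angle between each of dropper_bottle, vial's own z axis and vertical below 0.15 rad and linear speed of each of dropper_bottle, vial below 0.05 m/s and x of vial in the frame of bench_mat between -0.065 and 0.065 m and y of vial in the frame of bench_mat between -0.09 and 0.09 m), for 0.2 s.
2. the check weight stands upright in the middle of the balance pan while the bottle and the vial are still on the mat (horizontal distance between check_weight and balance below 0.015 m and z of check_weight in the frame of balance between 0.042 and 0.051 m and angle between each of check_weight, dropper_bottle, vial's own z axis and vertical below 0.15 rad and linear speed of check_weight below 0.03 m/s and x of dropper_bottle in the frame of bench_mat between -0.065 and 0.065 m and y of dropper_bottle in the frame of bench_mat between -0.09 and 0.09 m and z of each of dropper_bottle, vial in the frame of bench_mat below 0.008 m and x of vial in the frame of bench_mat between -0.065 and 0.065 m and y of vial in the frame of bench_mat between -0.09 and 0.09 m), for 0.2 s.
At the end, for the whole second after the job is handed in: The check weight stands upright and at rest on the pan within 15 mm of its centre; the dropper bottle and the vial stand upright and at rest in the tray, each within 12 mm of where it stood at the start (horizontal distance between check_weight and balance below 0.015 m and z of check_weight in the frame of balance between 0.042 and 0.051 m and angle between check_weight's own z axis and vertical below 0.15 rad and linear speed of each of check_weight, dropper_bottle, vial below 0.03 m/s and distance of each of dropper_bottle, vial from where it was at the start of the episode below 0.012 m and angle between each of dropper_bottle, vial's own z axis and vertical below 0.12 rad); the robot touches nothing.
It fails at once if the filter ring, the petri dish or the lens cap is shifted by more than 20 mm (distance of any of filter_ring, petri_dish, lens_cap from where it was at the start of the episode above 0.02 m).
It fails at once if the dropper bottle, the vial or the check weight is knocked over (tilted more than 40 degrees) (angle between any of dropper_bottle, vial, check_weight's own z axis and vertical above 0.7 rad).
It also fails if it takes over 128 s, if anything falls off the work surface, if the arm or the gripper's body presses on something with over 40 N, if the wrist force passes 120 N, or if a joint passes its speed limit or range.

## Working session

There is one attempt and no reset: what is moved stays moved. The work goes in short steps, Python scripts to look and compute and a shell command to move; the robot and the scene stay as the last step left them, time stands still between calls to the robot, and variables do not carry over. Pictures are saved under pics/ and viewed, and the job is handed in when it is done.

```bash
mkdir -p pics
python3 - <<'E'
from station import bot
import cv2,numpy as np
o=bot.get_obs()
for k in ['t','q','eef_pos','tool_rot','contact_force','gripper_width']:print(k,o[k])
for n in['side','top']:
    p,d=bot.read_camera(n);np.savez(f'{n}0.npz',p=p,d=d);cv2.imwrite(f'pics/{n}0.png',p[:,:,::-1]);print(n,bot.calibration(n))
E
```

```text
t 0.0
q [ 1.24090619  0.47778774  0.02232462  1.55646858 -0.01150858  1.10931165
 -0.08307592]
eef_pos [ 0.14834656 -0.65787592  0.23032649]
tool_rot [ 0.55173847  0.44195246  0.55281075 -0.44120625]
contact_force [0.24342055 0.54770711 0.65397375]
gripper_width 1.0011112416309205
side {'fx': 366.8180529303096, 'fy': 366.8180529303096, 'cx': 318.3504396360622, 'cy': 198.86914267613258, 'T': array([[-0.95611539,  0.15712483, -0.24729568,  0.27995576],
       [-0.29297805, -0.52046766,  0.80204568,  0.60132585],
       [-0.00268812,  0.83930042,  0.54366127,  0.51705748],
       [ 0.        ,  0.        ,  0.        ,  1.        ]])}
top {'fx': 396.61300054181424, 'fy': 396.61300054181424, 'cx': 316.15227059360865, 'cy': 204.11366881008104, 'T': array([[ 0.03137355,  0.97388182, -0.22487754,  0.30538928],
       [-0.99950176,  0.03134679, -0.00369023, -0.05787586],
       [ 0.00345534,  0.22488127,  0.97438005,  0.90876608],
       [ 0.        ,  0.        ,  0.        ,  1.        ]])}
```

View pics/side0.png

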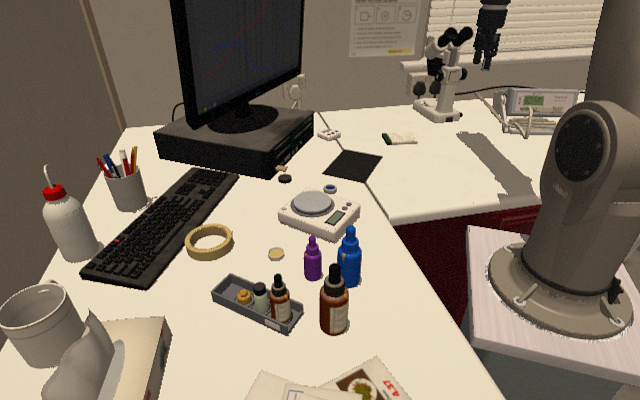

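View pics/top0.png

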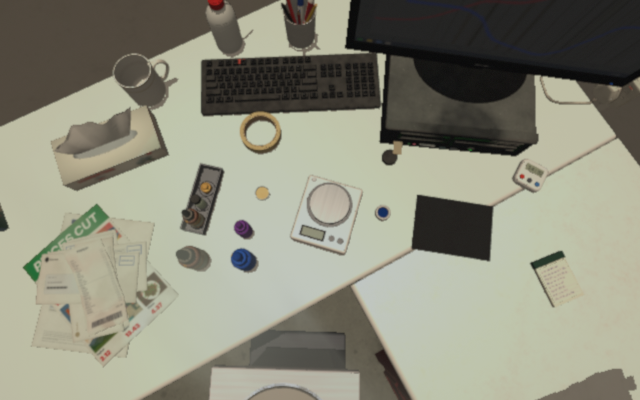

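The side view has four bottle-like things: brown in the tray (280,300), a larger brown one outside it (334,300), purple (313,260) and blue (349,260). Blue and purple are excluded, and of the two brown ones the smaller is the one in the tray. I'll confirm that with enlarged crops.

```bash
cat > h.py <<'E'
import numpy as np,cv2
from station import bot
def ray(n,u,v):
    c=bot.calibration(n);T=np.array(c['T'])
    d=T[:3,:3]@np.array([(u-c['cx'])/c['fx'],-(v-c['cy'])/c['fy'],-1.]);return T[:3,3],d
def plane(n,u,v,z):
    o,d=ray(n,u,v);return (o+d*(z-o[2])/d[2])
def proj(n,P):
    c=bot.calibration(n);T=np.array(c['T']);p=T[:3,:3].T@(np.array(P)-T[:3,3])
    return np.array([c['cx']+c['fx']*p[0]/-p[2],c['cy']-c['fy']*p[1]/-p[2]])
def two(us,vs,ut,vt):
    o1,d1=ray('side',us,vs);o2,d2=ray('top',ut,vt)
    s=np.linalg.lstsq(np.c_[d1,-d2],o2-o1,rcond=None)[0]
    a,b=o1+s[0]*d1,o2+s[1]*d2;return (a+b)/2,np.linalg.norm(a-b)
def crop(n,img,x0,y0,x1,y1,s,name):
    cv2.imwrite(name,cv2.resize(img[y0:y1,x0:x1,::-1],None,fx=s,fy=s,interpolation=cv2.INTER_CUBIC))
E
python3 - <<'E'
from h import *
s=np.load('side0.npz')['p'];t=np.load('top0.npz')['p']
a=cv2.resize(s[225:345,200:360],None,fx=5,fy=5,interpolation=cv2.INTER_CUBIC);cv2.imwrite('pics/c_side.png',a[:,:,::-1])
a=cv2.resize(t[150:280,160:280],None,fx=4.5,fy=4.5,interpolation=cv2.INTER_CUBIC);cv2.imwrite('pics/c_top.png',a[:,:,::-1])
a=cv2.resize(t[130:270,280:510],None,fx=3.4,fy=3.4,interpolation=cv2.INTER_CUBIC);cv2.imwrite('pics/c_top2.png',a[:,:,::-1])
E
```

```text
(no output)
```

View pics/c_side.png

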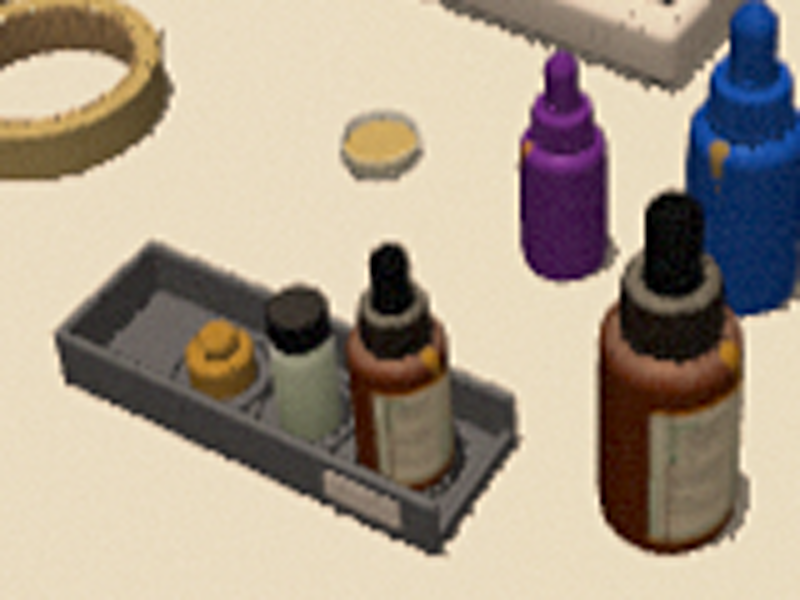

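View pics/c_top.png

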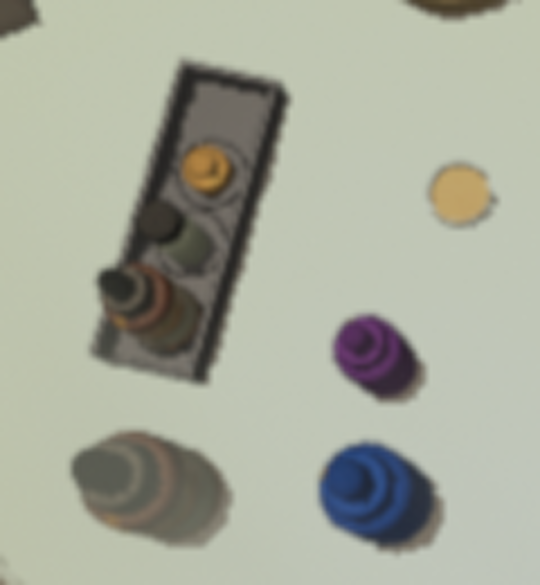

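View pics/c_top2.png

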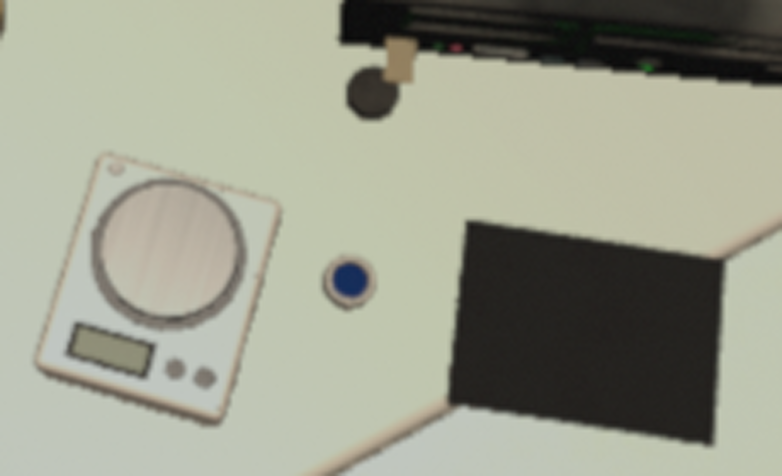

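The crops confirm it: the small brown dropper bottle stands on the front mark, the vial on the middle mark and the weight on the rear mark. The larger brown bottle stands outside the tray. Next I'll measure the positions.

Run:
```python
from h import *
np.set_printoptions(precision=4,suppress=True)
S=lambda u,v:(200+u/5-.4,225+v/5-.4)
T=lambda u,v:(160+u/4.5-.4,150+v/4.5-.4)
T2=lambda u,v:(280+u/3.4-.35,130+v/3.4-.35)
c=[plane('top',*T(*p),z) for p,z in [((185,64),.026),((287,94),.026),((207,380),.013),((95,352),.013)]]
print('tray top corners',np.array(c))
for p,z in[((152,243),.026),((58,337),.026),((437,512),.026),((515,395),.026)]: print(' side',plane('side',*S(*p),z))
def rep(n,s,t,h):
    print(n,'two',two(*S(*s),*T(*t)),'S',plane('side',*S(*s),h)[:2],'T',plane('top',*T(*t),h)[:2])
rep('weight knob',(220,335),(207,168),.026)
rep('vial cap',(299,300),(159,221),.06)
rep('bottle bulbtop',(388,252),(117,285),.105)
rep('bigbottle',(675,203),(97,473),.14)
m=[plane('top',*T2(*p),.003) for p in[(467,221),(722,260),(713,443),(450,402)]]
print('mat',np.array(m),np.mean(m,0))
pc=plane('top',*T2(168,250),.046);print('pan',pc)
print('pan side',plane('side',312,203,.046), proj('side',pc))
for n,p,z in[('ring',(350,281),.012),('lens',(372,93),.012)]:print(n,plane('top',*T2(*p),z))
print('petri',plane('top',*T(460,193),.011),'purple',plane('top',*T(360,340),.06),'blue',plane('top',*T(350,480),.1))
# balance body corners
print('bal',[plane('top',*T2(*p),.034) for p in[(100,153),(280,207),(218,420),(38,362)]])
# masks
for n,f in[('top','top0.npz'),('side','side0.npz')]:
    p=np.load(f)['p'];hsv=cv2.cvtColor(p,cv2.COLOR_RGB2HSV)
    if n=='top':
        w=cv2.inRange(hsv,(8,120,80),(30,255,255));w[:,:195]=0;w[:,215:]=0;w[:175]=0;w[196:]=0
    else:
        w=cv2.inRange(hsv,(8,120,80),(30,255,255));w[:,:232]=0;w[:,254:]=0;w[:285]=0;w[310:]=0
    ys,xs=np.nonzero(w);print(n,'weight px',xs.mean(),ys.mean(),xs.min(),xs.max(),ys.min(),ys.max(),plane(n,xs.mean(),ys.mean(),.017))
```

```text
tray top corners [[0.597  0.2181 0.026 ]
 [0.5825 0.1638 0.026 ]
 [0.4341 0.1948 0.013 ]
 [0.4466 0.2529 0.013 ]]
 side [0.5869 0.1702 0.026 ]
 side [0.5961 0.2218 0.026 ]
 side [0.4409 0.252  0.026 ]
 side [0.4326 0.1995 0.026 ]
weight knob two (array([0.5425, 0.2023, 0.0236]), np.float64(0.0006571189593057861)) S [0.5416 0.2042] T [0.5415 0.2014]
vial cap two (array([0.5042, 0.2116, 0.0621]), np.float64(0.00031800523788993404)) S [0.5051 0.2098] T [0.5049 0.2124]
bottle bulbtop two (array([0.4659, 0.2165, 0.0994]), np.float64(0.0026558981122884627)) S [0.4648 0.2217] T [0.4635 0.2143]
bigbottle two (array([0.3759, 0.2045, 0.1342]), np.float64(0.0023424280944383865)) S [0.3757 0.2105] T [0.3743 0.2023]
mat [[ 0.545  -0.2915  0.003 ]
 [ 0.5229 -0.4667  0.003 ]
 [ 0.3969 -0.4521  0.003 ]
 [ 0.4188 -0.2768  0.003 ]] [ 0.4709 -0.3718  0.003 ]
pan [ 0.5076 -0.0834  0.046 ]
pan side [ 0.5032 -0.0725  0.046 ] [311.638 200.246]
ring [ 0.4979 -0.2085  0.012 ]
lens [ 0.6333 -0.2248  0.012 ]
petri [0.5364 0.0733 0.011 ] purple [0.4491 0.1098 0.06  ] blue [0.3783 0.1016 0.1   ]
bal [array([ 0.5764, -0.0361,  0.034 ]), array([ 0.5424, -0.1582,  0.034 ]), array([ 0.3984, -0.1188,  0.034 ]), array([ 0.4325, -0.0006,  0.034 ])]
top weight px 205.41975308641975 187.1604938271605 201 210 183 192 [0.5434 0.2045 0.017 ]
side weight px 243.59036144578315 296.48192771084337 237 250 289 304 [0.5412 0.2074 0.017 ]
```

```bash
cat >> h.py <<'E'
from scipy.spatial.transform import Rotation as Ro
def R():
    q=np.array(bot.get_obs()['tool_rot']);return Ro.from_quat([q[1],q[2],q[3],q[0]])
def want(jaw):  # jaw heading deg of tool z, tool x down
    a=np.radians(jaw);z=np.array([np.cos(a),np.sin(a),0]);x=np.array([0,0,-1.]);return Ro.from_matrix(np.c_[x,np.cross(z,x),z])
def st():
    o=bot.get_obs();r=R();M=r.as_matrix()
    print('t %.2f'%o['t'],'pos',np.round(o['eef_pos'],4),'jaw %.1f'%np.degrees(np.arctan2(M[1,2],M[0,2])),'w %.3f'%o['gripper_width'],'F',np.round(o['contact_force'],1),'q',np.round(o['q'],2))
def go(wps,jaw=None):
    """legs through world waypoints; turn given first in place, shifts in the turned frame"""
    r=R();p=np.array(bot.get_obs()['eef_pos'])
    M=r.as_matrix();j0=np.degrees(np.arctan2(M[1,2],M[0,2]))
    w=want(j0 if jaw is None else jaw)
    print('turn(6deg)',np.round((r.inv()*w).as_rotvec(degrees=True)/6,2))
    for k in wps:
        print('leg mm',np.round(w.inv().apply(np.array(k)-p)*1000,1));p=np.array(k)
E
python3 - <<'E'
from h import *
st();print(R().as_matrix().round(3))
go([(.5,-.40,.25),(.5,0,.25),(.464,.218,.2)],79)
go([(.5,-.40,.25),(.5,0,.25),(.464,.218,.2)],-101)
d=np.load('top0.npz')['d']
for u,v in[(450,100),(450,140),(350,45),(500,145),(450,45),(366,45),(186,212)]:
    o,r=ray('top',u,v);print(u,v,(o+r*d[v,u]).round(3))
E
```

```text
t 0.10 pos [ 0.1483 -0.6579  0.2304] jaw -77.3 w 0.998 F [ 0.5  0.1 -0.3] q [ 1.24  0.48  0.02  1.56 -0.01  1.11 -0.08]
[[-0.001  0.976  0.22 ]
 [ 0.002  0.22  -0.976]
 [-1.    -0.    -0.002]]
turn(6deg) [-2.605e+01 -1.000e-02 -2.000e-02]
leg mm [ -19.6 -296.   320.3]
leg mm [  0.   76.3 392.7]
leg mm [ 50.   76.9 207.1]
turn(6deg) [ 3.95 -0.02  0.  ]
leg mm [ -19.6  296.  -320.3]
leg mm [   0.   -76.3 -392.7]
leg mm [  50.   -76.9 -207.1]
450 100 [ 0.743 -0.348  0.094]
450 140 [ 0.658 -0.352  0.069]
350 45 [ 0.805 -0.114  0.194]
500 145 [ 0.648 -0.463  0.073]
450 45 [ 0.781 -0.302  0.239]
366 45 [ 0.8   -0.145  0.203]
186 212 [0.466 0.214 0.104]
```

```bash
python3 -m jog '0 0 0 1.32 0 0 85;0 0 0 1.32 0 0 85;0 0 0 1.31 0 0 85' 40; python3 -m jog '-2 29.6 -32 0 0 0 85;-2 29.6 -32 0 0 0 85;-2 29.6 -32 0 0 0 85;-2 29.6 -32 0 0 0 85;-2 29.6 -32 0 0 0 85'; python3 -m jog '-2 29.6 -32 0 0 0 85;-2 29.6 -32 0 0 0 85;-2 29.6 -32 0 0 0 85;-2 29.6 -32 0 0 0 85;-2 29.6 -32 0 0 0 85'
python3 - <<'E'
from h import *
st();go([(.5,0,.25),(.464,.218,.2)],-101)
E
```

```text
t: 0.4
eef_pos: [0.1484, -0.6581, 0.2307]
tool_rot: [0.448, 0.547, 0.449, -0.547]
contact_force: [0.1, 0.4, -0.2]
gripper_width: 0.997
t: 0.9
eef_pos: [0.3254, -0.5282, 0.241]
tool_rot: [0.45, 0.546, 0.45, -0.546]
contact_force: [0.6, -1.5, 0.2]
gripper_width: 0.995
t: 1.4
eef_pos: [0.5011, -0.3994, 0.2511]
tool_rot: [-0.45, -0.546, -0.45, 0.546]
contact_force: [-0.3, -0.2, 0.5]
gripper_width: 0.996
t 1.40 pos [ 0.5011 -0.3994  0.2511] jaw -101.0 w 0.996 F [-0.3 -0.2  0.5] q [ 0.59  0.4  -0.02  1.62  0.01  1.12 -1.19]
turn(6deg) [ 0.   -0.    0.01]
leg mm [   1.1  -77.3 -391.9]
leg mm [  50.   -76.9 -207.1]
```

```bash
python3 -m jog '0 -8.6 -43.5 0 0 0 85;0 -8.6 -43.5 0 0 0 85;0 -8.6 -43.5 0 0 0 85;0 -8.6 -43.5 0 0 0 85;0 -8.6 -43.5 0 0 0 85'; python3 -m jog '0 -8.6 -43.5 0 0 0 85;0 -8.6 -43.5 0 0 0 85;0 -8.6 -43.5 0 0 0 85;0 -8.6 -43.5 0 0 0 85'; python3 -m jog '10 -15.4 -41.4 0 0 0 85;10 -15.4 -41.4 0 0 0 85;10 -15.4 -41.4 0 0 0 85;10 -15.4 -41.4 0 0 0 85;10 -15.4 -41.4 0 0 0 85'
python3 - <<'E'
from h import *
st();go([(.464,.218,.12),(.464,.218,.04)],-101)
for n in('side','top'):
    p,d=bot.read_camera(n);cv2.imwrite(f'pics/{n}1.png',p[:,:,::-1])
    for z in (0,-.019): 
        o=bot.get_obs();print(n,proj(n,o['eef_pos']))
        break
a=cv2.imread('pics/side1.png')[150:350,180:380];b=cv2.imread('pics/top1.png')[130:330,100:300]
cv2.imwrite('pics/m1.png',cv2.resize(np.hstack([a,b]),None,fx=2,fy=2))
E
```

```text
t: 1.9
eef_pos: [0.4988, -0.1773, 0.251]
tool_rot: [-0.45, -0.545, -0.45, 0.546]
contact_force: [0.3, -0.0, 0.2]
gripper_width: 0.995
t: 2.3
eef_pos: [0.4982, -0.0001, 0.2512]
tool_rot: [-0.45, -0.546, -0.45, 0.546]
contact_force: [1.2, 0.4, -0.1]
gripper_width: 0.995
t: 2.8
eef_pos: [0.462, 0.2176, 0.2008]
tool_rot: [-0.45, -0.546, -0.45, 0.546]
contact_force: [1.8, 0.1, -0.9]
gripper_width: 0.999
t 2.80 pos [0.462  0.2176 0.2008] jaw -101.0 w 0.999 F [ 1.8  0.1 -0.9] q [-0.23  0.27 -0.39  1.95  0.12  0.94 -2.44]
turn(6deg) [-0.  0.  0.]
leg mm [80.8  1.9 -0.8]
leg mm [80.  0.  0.]
side [275.63492242 229.21527128]
top [164.30210377 204.27781178]
```

View pics/m1.png

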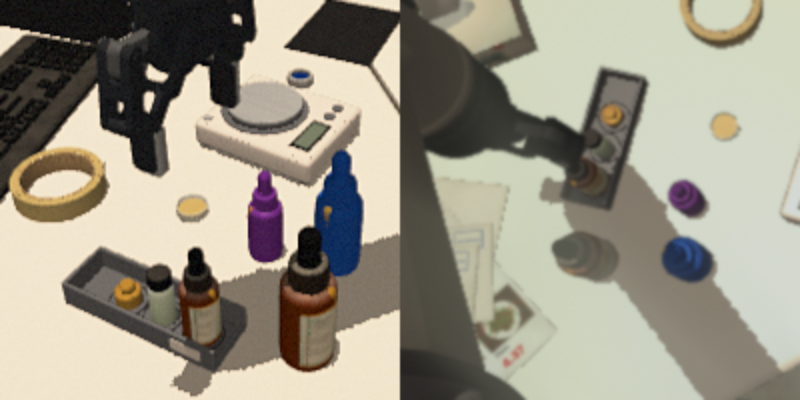

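The gripper is centred over the tray bottle, with fingertips near (257,235) and (295,200) in the side view. The projected TCP agrees. I'll descend now.

```bash
python3 -m jog '20 1 0 0 0 0 85;20 1 -1 0 0 0 85;20 0 0 0 0 0 85;20 0 0 0 0 0 85;16 0 0 0 0 0 85'; python3 -m jog '16 0 0 0 0 0 75;16 0 0 0 0 0 70;16 0 0 0 0 0 65;16 0 0 0 0 0 60;0 0 0 0 0 0 60'
python3 - <<'E'
from h import *
st()
p,d=bot.read_camera('side');cv2.imwrite('pics/side2.png',cv2.resize(p[200:350,200:400,::-1],None,fx=4,fy=4))
E
```

```text
t: 3.4
eef_pos: [0.4644, 0.2159, 0.104]
tool_rot: [-0.45, -0.545, -0.45, 0.546]
contact_force: [0.5, -0.2, -0.7]
gripper_width: 0.998
t: 3.9
eef_pos: [0.4634, 0.2154, 0.0395]
tool_rot: [-0.45, -0.544, -0.45, 0.547]
contact_force: [-0.5, -0.3, 0.4]
gripper_width: 0.702
t 3.90 pos [0.4634 0.2154 0.0395] jaw -101.0 w 0.702 F [-0.5 -0.3  0.4] q [-0.3   0.51 -0.31  2.07  0.27  0.61 -2.56]
```

View pics/side2.png

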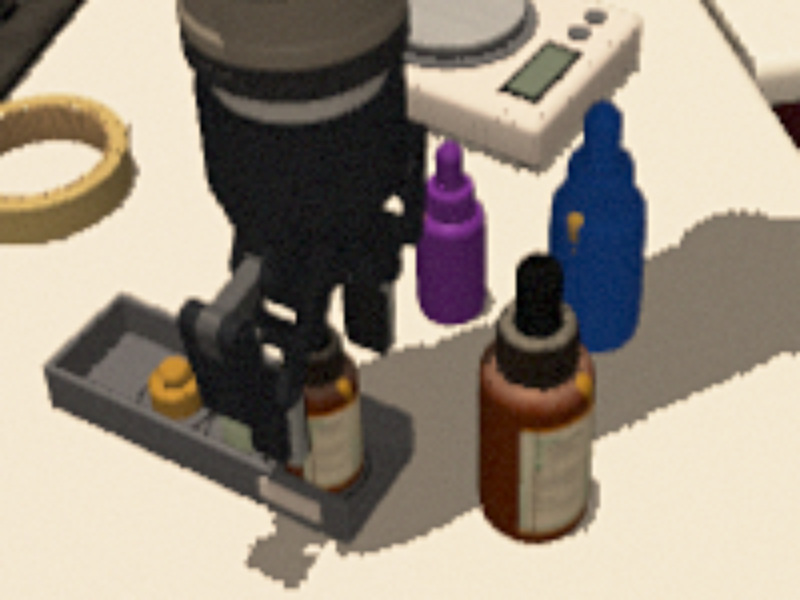

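The fingers straddle the bottle with the tips above the walls. Closing gently.

```bash
python3 -m jog '0 0 0 0 0 0 50;0 0 0 0 0 0 42;0 0 0 0 0 0 36;0 0 0 0 0 0 30;0 0 0 0 0 0 25' 30;python3 -m jog '0 0 0 0 0 0 20;0 0 0 0 0 0 20;0 0 0 0 0 0 20' 30
python3 - <<'E'
from h import *
st()
p,d=bot.read_camera('side');cv2.imwrite('pics/side3.png',cv2.resize(p[200:350,200:400,::-1],None,fx=4,fy=4))
E
```

```text
t: 4.45
eef_pos: [0.4655, 0.2172, 0.0421]
tool_rot: [0.45, 0.546, 0.45, -0.545]
contact_force: [0.3, -0.1, 5.3]
gripper_width: 0.363
t: 4.75
eef_pos: [0.4655, 0.2172, 0.0421]
tool_rot: [0.45, 0.546, 0.45, -0.545]
contact_force: [0.5, -0.6, 6.4]
gripper_width: 0.365
t 4.75 pos [0.4655 0.2172 0.0421] jaw -101.0 w 0.365 F [ 0.5 -0.6  6.4] q [-0.3   0.51 -0.32  2.06  0.27  0.61 -2.56]
```

View pics/side3.png

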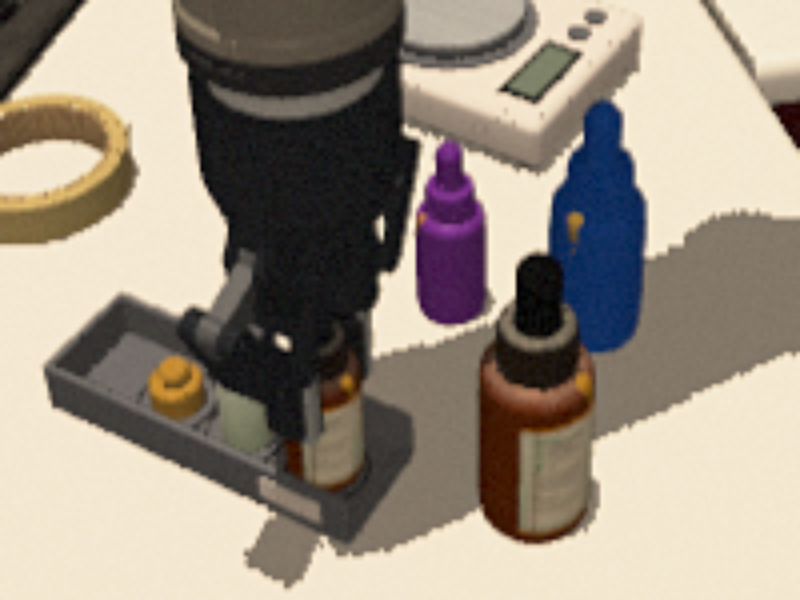

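The gripper holds the bottle at 0.365 (about 31 mm against 33 mm nominal). Lift.

```bash
python3 -m jog '-10 0 0 0 0 0 20;-20 0 0 0 0 0 20;-25 0 0 0 0 0 20;-30 0 0 0 0 0 20;-30 0 0 0 0 0 20' ; python3 -m jog '-30 0 0 0 0 0 20;-25 0 0 0 0 0 20;0 0 0 0 0 0 20'
python3 - <<'E'
from h import *
st();go([(.49,0.05,.215),(.49,-.2,.215),(.475,-.33,.215),(.475,-.33,.048)],-101)
p,d=bot.read_camera('side');cv2.imwrite('pics/side4.png',cv2.resize(p[150:350,200:400,::-1],None,fx=3,fy=3))
E
```

```text
t: 5.3
eef_pos: [0.4642, 0.2164, 0.1576]
tool_rot: [-0.45, -0.545, -0.45, 0.546]
contact_force: [0.0, 0.9, -0.7]
gripper_width: 0.366
t: 5.6
eef_pos: [0.4664, 0.2178, 0.2151]
tool_rot: [0.45, 0.548, 0.449, -0.543]
contact_force: [-0.4, 0.6, -1.5]
gripper_width: 0.364
t 5.60 pos [0.4664 0.2178 0.2151] jaw -101.0 w 0.364 F [-0.4  0.6 -1.5] q [-0.22  0.26 -0.39  1.94  0.12  0.97 -2.43]
turn(6deg) [ 0.   -0.04 -0.05]
leg mm [1.000e-01 5.520e+01 1.602e+02]
leg mm [  0.   47.7 245.4]
leg mm [  0.   10.1 130.5]
leg mm [167.   0.   0.]
```

View pics/side4.png

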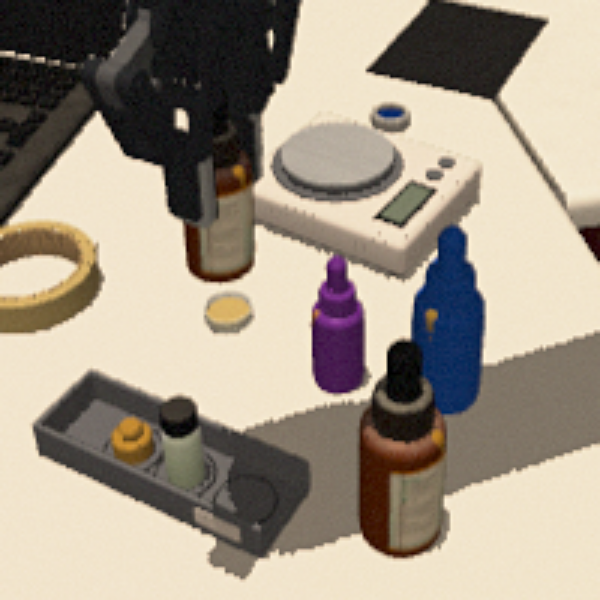

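The bottle is held upright and the front mark is now empty. Carrying it to the mat.

```bash
python3 -m jog '0 11 32 0 0 0 20;0 13.8 40 0 0 0 20;0 13.8 40 0 0 0 20;0 12 44 0 0 0 20;0 8 44 0 0 0 20'; python3 -m jog '0 8 44 0 0 0 20;0 8 44 0 0 0 20;0 8 44 0 0 0 20;0 8 44 0 0 0 20;0 8 44 0 0 0 20'; python3 -m jog '0 5 44 0 0 0 20;0 5 44 0 0 0 20;0 0 20 0 0 0 20;0 0 0 0 0 0 20'
python3 - <<'E'
from h import *
st();go([(.475,-.315,.11),(.475,-.315,.043)],-101)
E
```

```text
t: 6.15
eef_pos: [0.4832, 0.0073, 0.21]
tool_rot: [-0.449, -0.545, -0.45, 0.546]
contact_force: [-0.2, 0.2, -1.0]
gripper_width: 0.366
t: 6.65
eef_pos: [0.48, -0.2158, 0.2099]
tool_rot: [-0.449, -0.545, -0.451, 0.546]
contact_force: [0.9, 0.4, -1.3]
gripper_width: 0.368
t: 7.05
eef_pos: [0.468, -0.3259, 0.2095]
tool_rot: [-0.447, -0.546, -0.449, 0.548]
contact_force: [-0.0, 0.9, -1.3]
gripper_width: 0.363
t 7.05 pos [ 0.468  -0.3259  0.2095] jaw -101.4 w 0.363 F [-0.   0.9 -1.3] q [ 0.55  0.33 -0.06  1.83  0.03  0.99 -1.29]
turn(6deg) [-0.06  0.01  0.03]
leg mm [ 99.5   4.8 -12. ]
leg mm [67.  0.  0.]
```

```bash
python3 -m jog '20 1 -2.4 0 0 0 20;20 1 -2.4 0 0 0 20;20 1 -2.4 0 0 0 20;20 1 -2.4 0 0 0 20;20 1 -2.4 0 0 0 20'; python3 -m jog '18 0 0 0 0 0 20;15 0 0 0 0 0 20;12 0 0 0 0 0 20;10 0 0 0 0 0 20;0 0 0 0 0 0 20'
python3 - <<'E'
from h import *
st()
p,d=bot.read_camera('side');cv2.imwrite('pics/side5.png',cv2.resize(p[60:260,260:460,::-1],None,fx=3,fy=3))
E
```

```text
t: 7.55
eef_pos: [0.4775, -0.3092, 0.1095]
tool_rot: [-0.449, -0.545, -0.451, 0.545]
contact_force: [-0.0, -0.1, -1.6]
gripper_width: 0.361
t: 8.05
eef_pos: [0.4771, -0.3108, 0.0549]
tool_rot: [-0.449, -0.545, -0.451, 0.546]
contact_force: [0.5, -0.1, -0.8]
gripper_width: 0.362
t 8.05 pos [ 0.4771 -0.3108  0.0549] jaw -101.0 w 0.362 F [ 0.5 -0.1 -0.8] q [ 0.52  0.53 -0.07  1.94  0.05  0.67 -1.34]
```

View pics/side5.png

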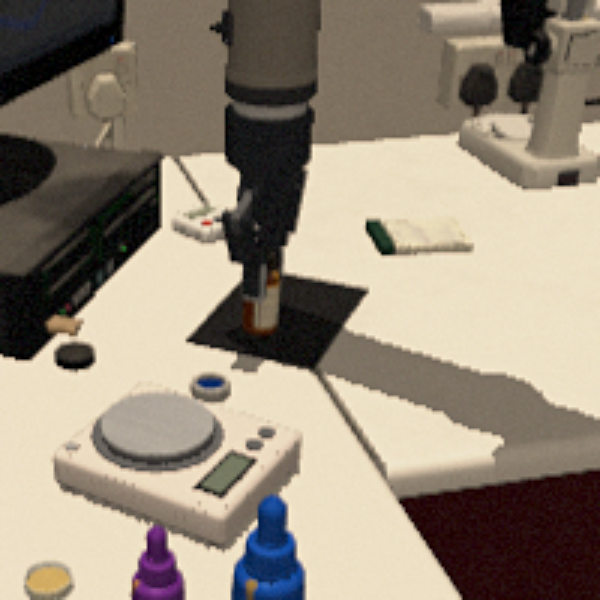

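```bash
python3 -m jog '4 0 0 0 0 0 20;3 0 0 0 0 0 20;2 0 0 0 0 0 20;0 0 0 0 0 0 20'; python3 -m jog '1.5 0 0 0 0 0 20;1 0 0 0 0 0 20;0 0 0 0 0 0 20'; python3 -m jog '1 0 0 0 0 0 20;0 0 0 0 0 0 20'
```

```text
t: 8.5
eef_pos: [0.4778, -0.3114, 0.0472]
tool_rot: [-0.45, -0.546, -0.45, 0.546]
contact_force: [-0.3, 0.5, -0.5]
gripper_width: 0.364
t: 8.8
eef_pos: [0.4779, -0.3114, 0.0447]
tool_rot: [-0.45, -0.546, -0.45, 0.546]
contact_force: [-0.6, -0.9, 0.1]
gripper_width: 0.367
t: 9.0
eef_pos: [0.4779, -0.3114, 0.0437]
tool_rot: [-0.45, -0.546, -0.45, 0.546]
contact_force: [-0.1, 0.4, -0.9]
gripper_width: 0.366
```

```bash
python3 -m jog '1 0 0 0 0 0 20;0 0 0 0 0 0 20'; python3 -m jog '1 0 0 0 0 0 20;0 0 0 0 0 0 20';  python3 -m jog '1 0 0 0 0 0 20;0 0 0 0 0 0 20'
```

```text
t: 9.2
eef_pos: [0.4779, -0.3114, 0.0427]
tool_rot: [-0.45, -0.546, -0.45, 0.546]
contact_force: [-0.3, -0.4, -0.6]
gripper_width: 0.366
t: 9.4
eef_pos: [0.4778, -0.3114, 0.0417]
tool_rot: [-0.45, -0.546, -0.45, 0.546]
contact_force: [-0.5, -0.6, -0.8]
gripper_width: 0.362
t: 9.6
eef_pos: [0.4782, -0.3115, 0.0412]
tool_rot: [0.45, 0.546, 0.45, -0.546]
contact_force: [-0.5, 0.7, 3.6]
gripper_width: 0.363
```

It touched the mat at 0.0412, as expected. Release and rise.

```bash
python3 -m jog '0 0 0 0 0 0 34;0 0 0 0 0 0 38;0 0 0 0 0 0 44;0 0 0 0 0 0 52;0 0 0 0 0 0 60'; python3 -m jog '0 0 0 0 0 0 62;-10 0 0 0 0 0 62;-25 0 0 0 0 0 62;-40 0 0 0 0 0 62;-40 0 0 0 0 0 62'; python3 -m jog '-40 0 0 0 0 0 62;-10 0 0 0 0 0 62;0 0 0 0 0 0 62'
python3 - <<'E'
from h import *
st();go([(.49,0.0,.215),(.505,.211,.2),(.505,.211,.032)],-101)
p,d=bot.read_camera('side');cv2.imwrite('pics/side6.png',cv2.resize(p[60:260,260:460,::-1],None,fx=3,fy=3))
E
```

```text
t: 10.1
eef_pos: [0.4779, -0.3115, 0.0408]
tool_rot: [-0.45, -0.546, -0.45, 0.546]
contact_force: [-0.1, 0.8, 0.4]
gripper_width: 0.699
t: 10.6
eef_pos: [0.4775, -0.3112, 0.1574]
tool_rot: [-0.45, -0.545, -0.45, 0.546]
contact_force: [1.0, -0.7, -0.0]
gripper_width: 0.728
t: 10.9
eef_pos: [0.479, -0.3121, 0.2085]
tool_rot: [0.451, 0.546, 0.448, -0.545]
contact_force: [-0.4, 0.2, -0.2]
gripper_width: 0.726
t 10.90 pos [ 0.479  -0.3121  0.2085] jaw -101.0 w 0.726 F [-0.4  0.2 -0.2] q [ 0.53  0.33 -0.07  1.83  0.03  0.98 -1.32]
turn(6deg) [-0.    0.01 -0.04]
leg mm [  -6.5  -48.8 -308.4]
leg mm [  15.   -25.5 -210. ]
leg mm [168.   0.   0.]
```

View pics/side6.png

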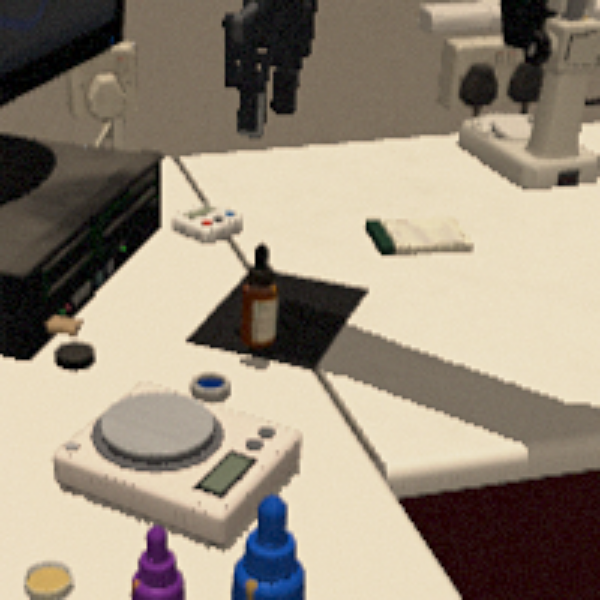

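The bottle stands upright on the mat at side (347,166). Now the vial.

```bash
python3 -m jog '0 -6.2 -43.2 0 0 0 62;0 -6.2 -43.2 0 0 0 62;0 -6.2 -43.2 0 0 0 62;0 -6.2 -43.2 0 0 0 62;0 -6.2 -43.2 0 0 0 62'; python3 -m jog '0 -6.2 -43.2 0 0 0 62;0 -6.2 -43.2 0 0 0 62;0 -6.2 -43.2 0 0 0 62;0 -6.2 -43.2 0 0 0 62;0 -6.2 -43.2 0 0 0 62'; python3 -m jog '0 -6.2 -43.2 0 0 0 62;0 -6.2 -43.2 0 0 0 62;0 0 0 0 0 0 55'
python3 - <<'E'
from h import *
st();go([(.505,.211,.12),(.505,.211,.032)],-101)
E
```

```text
t: 11.45
eef_pos: [0.4872, -0.0917, 0.2039]
tool_rot: [-0.449, -0.545, -0.451, 0.546]
contact_force: [0.1, 0.1, -0.4]
gripper_width: 0.725
t: 11.95
eef_pos: [0.498, 0.1258, 0.2039]
tool_rot: [-0.449, -0.544, -0.45, 0.547]
contact_force: [1.0, -0.3, 0.1]
gripper_width: 0.726
t: 12.25
eef_pos: [0.5015, 0.2187, 0.2041]
tool_rot: [-0.451, -0.543, -0.454, 0.544]
contact_force: [-0.3, 0.4, -0.0]
gripper_width: 0.642
t 12.25 pos [0.5015 0.2187 0.2041] jaw -100.4 w 0.642 F [-0.3  0.4 -0. ] q [-0.23  0.32 -0.36  1.87  0.13  0.97 -2.4 ]
turn(6deg) [ 0.09 -0.02  0.03]
leg mm [84.1  5.   6.9]
leg mm [88.  0.  0.]
```

```bash
python3 -m jog '20 1 1.4 0 0 0 55;20 1 1.4 0 0 0 55;20 1 1.4 0 0 0 55;20 1 1.4 0 0 0 55;0 0 0 0 0 0 55'
python3 - <<'E'
from h import *
st();go([(.505,.211,.12),(.505,.211,.032)],-101)
p,d=bot.read_camera('side');p2,_=bot.read_camera('top')
cv2.imwrite('pics/side7.png',cv2.resize(np.hstack([p[180:340,190:350,::-1],p2[130:290,130:290,::-1]]),None,fx=2.5,fy=2.5))
E
```

```text
t: 12.75
eef_pos: [0.5037, 0.2032, 0.1217]
tool_rot: [-0.449, -0.543, -0.45, 0.549]
contact_force: [-0.4, -0.8, -0.8]
gripper_width: 0.642
t 12.75 pos [0.5037 0.2032 0.1217] jaw -101.0 w 0.642 F [-0.4 -0.8 -0.8] q [-0.23  0.42 -0.33  1.95  0.18  0.81 -2.43]
turn(6deg) [-0.    0.05  0.06]
leg mm [ 1.7 -0.2 -7.9]
leg mm [88.  0.  0.]
```

View pics/side7.png

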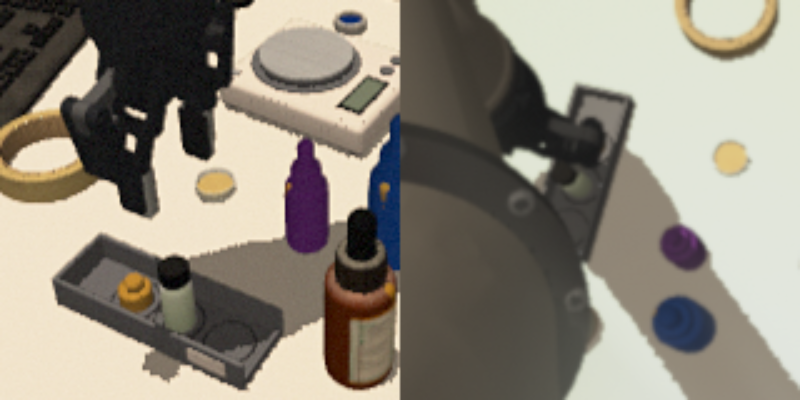

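```bash
python3 -m jog '0 0 0 0 0 0 55;0 0 0 0 0 0 55'
python3 - <<'E'
from h import *
st();go([(.505,.211,.08),(.505,.211,.032)],-101)
E
```

```text
t: 13.05
eef_pos: [0.5071, 0.2057, 0.1267]
tool_rot: [0.45, 0.546, 0.45, -0.545]
contact_force: [0.4, 0.4, -0.2]
gripper_width: 0.641
t 13.05 pos [0.5071 0.2057 0.1267] jaw -101.0 w 0.641 F [ 0.4  0.4 -0.2] q [-0.23  0.42 -0.33  1.94  0.18  0.81 -2.43]
turn(6deg) [ 0.   -0.01 -0.01]
leg mm [46.7 -3.1 -4.8]
leg mm [48.  0.  0.]
```

```bash
python3 -m jog '15 -1 -1.6 0 0 0 55;16 -1 -1.6 0 0 0 55;16 -1 -1.6 0 0 0 55;0 0 0 0 0 0 55;0 0 0 0 0 0 55'; python3 -m jog '15 0 0 0 0 0 55;15 0 0 0 0 0 55;12 0 0 0 0 0 55;0 0 0 0 0 0 50;0 0 0 0 0 0 50'
python3 - <<'E'
from h import *
st();go([(.505,.211,.032)],-101)
p,d=bot.read_camera('side')
cv2.imwrite('pics/side8.png',cv2.resize(p[180:340,190:350,::-1],None,fx=4,fy=3.5))
E
```

```text
t: 13.55
eef_pos: [0.5049, 0.2109, 0.0795]
tool_rot: [0.45, 0.546, 0.45, -0.545]
contact_force: [0.1, -0.0, -0.4]
gripper_width: 0.645
t: 14.05
eef_pos: [0.5042, 0.2106, 0.0362]
tool_rot: [-0.45, -0.545, -0.45, 0.546]
contact_force: [0.6, -0.1, -0.7]
gripper_width: 0.586
t 14.05 pos [0.5042 0.2106 0.0362] jaw -101.0 w 0.586 F [ 0.6 -0.1 -0.7] q [-0.28  0.55 -0.29  1.99  0.25  0.64 -2.5 ]
turn(6deg) [0.   0.01 0.01]
leg mm [ 4.2  0.7 -0.6]
```

View pics/side8.png

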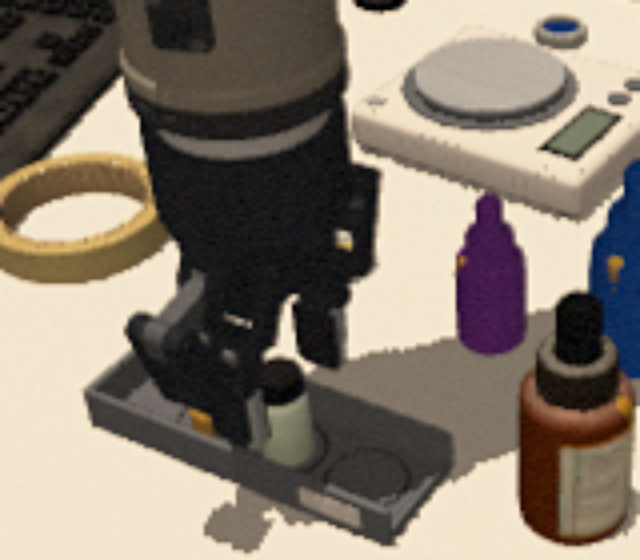

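Midway between the fingertips, (250,447) and (325,365) in the crop, lies on the vial's axis, so it is centred. Lower 4 mm and close.

```bash
python3 -m jog '4 0 -0.5 0 0 0 45;0 0 0 0 0 0 40;0 0 0 0 0 0 35;0 0 0 0 0 0 31;0 0 0 0 0 0 28' 25; python3 -m jog '0 0 0 0 0 0 25;0 0 0 0 0 0 22;0 0 0 0 0 0 19;0 0 0 0 0 0 14;0 0 0 0 0 0 14' ; python3 -m jog '0 0 0 0 0 0 14;0 0 0 0 0 0 14'
python3 - <<'E'
from h import *
st()
p,d=bot.read_camera('side')
cv2.imwrite('pics/side9.png',cv2.resize(p[180:340,190:350,::-1],None,fx=4,fy=3.5))
E
```

```text
t: 14.6
eef_pos: [0.5048, 0.2112, 0.033]
tool_rot: [0.45, 0.546, 0.45, -0.546]
contact_force: [0.3, -0.3, -0.0]
gripper_width: 0.327
t: 15.1
eef_pos: [0.5048, 0.2113, 0.0329]
tool_rot: [0.45, 0.546, 0.45, -0.545]
contact_force: [-0.8, -0.1, 2.1]
gripper_width: 0.254
t: 15.3
eef_pos: [0.5048, 0.2113, 0.0329]
tool_rot: [0.45, 0.546, 0.45, -0.545]
contact_force: [-0.4, -0.3, 3.0]
gripper_width: 0.253
t 15.30 pos [0.5048 0.2113 0.0329] jaw -101.0 w 0.253 F [-0.4 -0.3  3. ] q [-0.29  0.56 -0.29  1.99  0.26  0.63 -2.5 ]
```

View pics/side9.png

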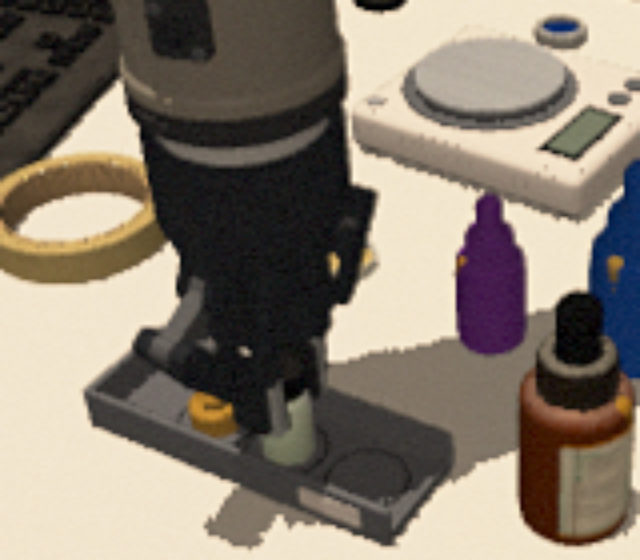

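The grip is at 0.253 (about 21.6 mm, the same −1.5 mm offset as with the bottle) and the vial is upright. Lift.

```bash
python3 -m jog '-8 0 0 0 0 0 14;-15 0 0 0 0 0 14;-25 0 0 0 0 0 14;-30 0 0 0 0 0 14;-30 0 0 0 0 0 14' ; python3 -m jog '-30 0 0 0 0 0 14;-30 0 0 0 0 0 14;-5 0 0 0 0 0 14;0 0 0 0 0 0 14;0 0 0 0 0 0 14'
python3 - <<'E'
from h import *
st();go([(.475,-.420,.205),(.475,-.42,.05)],-101)
p,d=bot.read_camera('side');cv2.imwrite('pics/side10.png',cv2.resize(p[150:350,200:400,::-1],None,fx=3,fy=3))
E
```

```text
t: 15.85
eef_pos: [0.5044, 0.2111, 0.1429]
tool_rot: [0.45, 0.546, 0.45, -0.546]
contact_force: [0.4, 0.9, -0.0]
gripper_width: 0.255
t: 16.35
eef_pos: [0.504, 0.2107, 0.2052]
tool_rot: [-0.45, -0.545, -0.45, 0.546]
contact_force: [-0.4, -0.1, -0.7]
gripper_width: 0.254
t 16.35 pos [0.504  0.2107 0.2052] jaw -101.0 w 0.254 F [-0.4 -0.1 -0.7] q [-0.22  0.32 -0.35  1.87  0.13  0.97 -2.39]
turn(6deg) [0.   0.01 0.01]
leg mm [2.000e-01 9.180e+01 6.246e+02]
leg mm [155.   0.   0.]
```

View pics/side10.png

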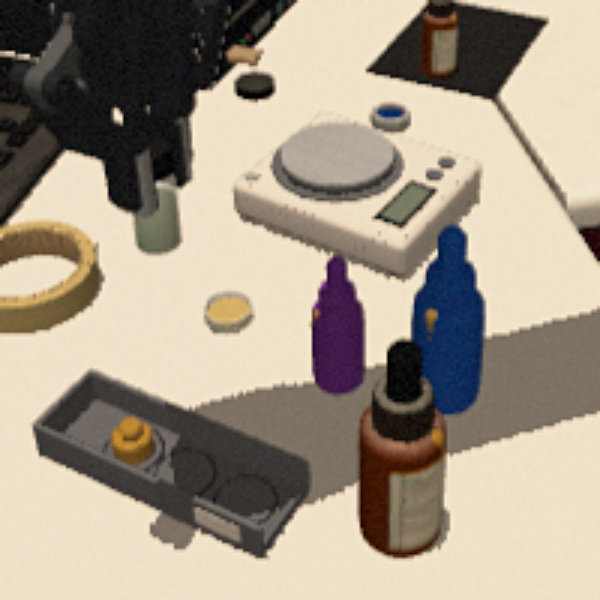

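```bash
python3 -m jog '0 6.5 35 0 0 0 14;0 6.5 45 0 0 0 14;0 6.5 45 0 0 0 14;0 6.5 45 0 0 0 14;0 6.5 45 0 0 0 14'; python3 -m jog '0 6.5 45 0 0 0 14;0 6.5 45 0 0 0 14;0 6.5 45 0 0 0 14;0 6.5 45 0 0 0 14;0 6.5 45 0 0 0 14'; python3 -m jog '0 6.5 45 0 0 0 14;0 6.5 45 0 0 0 14;0 6.5 45 0 0 0 14;0 6.5 45 0 0 0 14'; python3 -m jog '0 0 5 0 0 0 14;0 0 0 0 0 0 14;0 0 0 0 0 0 14'
python3 - <<'E'
from h import *
st();go([(.475,-.420,.06)],-101)
E
```

```text
t: 16.9
eef_pos: [0.4944, -0.0079, 0.2046]
tool_rot: [-0.449, -0.545, -0.45, 0.546]
contact_force: [0.5, 0.2, -0.0]
gripper_width: 0.256
t: 17.4
eef_pos: [0.4834, -0.2347, 0.2045]
tool_rot: [-0.449, -0.545, -0.451, 0.546]
contact_force: [0.4, 0.9, -0.3]
gripper_width: 0.256
t: 17.8
eef_pos: [0.4748, -0.416, 0.2041]
tool_rot: [-0.449, -0.545, -0.451, 0.546]
contact_force: [0.8, -0.1, -0.1]
gripper_width: 0.247
t: 18.1
eef_pos: [0.4749, -0.4179, 0.2046]
tool_rot: [0.449, 0.545, 0.451, -0.545]
contact_force: [-0.6, 0.6, -0.4]
gripper_width: 0.252
t 18.10 pos [ 0.4749 -0.4179  0.2046] jaw -100.9 w 0.252 F [-0.6  0.6 -0.4] q [ 0.65  0.43 -0.04  1.69  0.02  1.02 -1.15]
turn(6deg) [ 0.01 -0.02  0.02]
leg mm [144.6   0.5   2. ]
```

```bash
python3 -m jog '30 0 0 0 0 0 14;40 0 1 0 0 0 14;40 0 1 0 0 0 14;25 0 0 0 0 0 14;10 0 0 0 0 0 14'; python3 -m jog '10 0 0 0 0 0 14;8 0 0 0 0 0 14;4 0 0 0 0 0 14;0 0 0 0 0 0 14;0 0 0 0 0 0 14'; python3 -m jog '2 0 0 0 0 0 14;1 0 0 0 0 0 14;0 0 0 0 0 0 14'
```

```text
t: 18.6
eef_pos: [0.4737, -0.4181, 0.0578]
tool_rot: [-0.449, -0.545, -0.453, 0.545]
contact_force: [0.8, 0.5, -0.0]
gripper_width: 0.247
t: 19.1
eef_pos: [0.4749, -0.422, 0.0396]
tool_rot: [0.45, 0.546, 0.449, -0.546]
contact_force: [0.6, -0.3, 0.3]
gripper_width: 0.253
t: 19.4
eef_pos: [0.4744, -0.4217, 0.0358]
tool_rot: [0.45, 0.546, 0.45, -0.546]
contact_force: [-0.0, -0.1, -0.2]
gripper_width: 0.251
```

```bash
python3 -m jog '1 0 0 0 0 0 14;0 0 0 0 0 0 14;0 0 0 0 0 0 14'
```

```text
t: 19.7
eef_pos: [0.4744, -0.4217, 0.0348]
tool_rot: [-0.45, -0.546, -0.45, 0.546]
contact_force: [0.7, 0.2, 0.1]
gripper_width: 0.248
```

```bash
python3 -m jog '1 0 0 0 0 0 14;0 0 0 0 0 0 14'; python3 -m jog '1 0 0 0 0 0 14;0 0 0 0 0 0 14';python3 -m jog '0.7 0 0 0 0 0 14;0 0 0 0 0 0 14'
```

```text
t: 19.9
eef_pos: [0.4744, -0.4216, 0.0337]
tool_rot: [-0.45, -0.546, -0.45, 0.546]
contact_force: [-1.0, 0.6, 0.9]
gripper_width: 0.252
t: 20.1
eef_pos: [0.4743, -0.4217, 0.0327]
tool_rot: [-0.45, -0.546, -0.45, 0.546]
contact_force: [-0.4, -0.9, 0.0]
gripper_width: 0.253
t: 20.3
eef_pos: [0.4745, -0.4217, 0.0321]
tool_rot: [0.45, 0.546, 0.45, -0.546]
contact_force: [0.7, -0.4, 0.4]
gripper_width: 0.251
```

```bash
python3 -m jog '0.6 0 0 0 0 0 14;0 0 0 0 0 0 14'; python3 -m jog '0 0 0 0 0 0 23;0 0 0 0 0 0 26;0 0 0 0 0 0 32;0 0 0 0 0 0 40;0 0 0 0 0 0 45'; python3 -m jog '0 0 0 0 0 0 45;-10 0 0 0 0 0 45;-25 0 0 0 0 0 45;-40 0 0 0 0 0 45;-40 0 0 0 0 0 45'; python3 -m jog '-40 0 0 0 0 0 45;-10 0 0 0 0 0 45;0 0 0 0 0 0 45;0 0 0 0 0 0 45'
python3 - <<'E'
from h import *
st();go([(.5415,.203,.2)],-11);go([(.5415,.203,.2)])
p,d=bot.read_camera('side');cv2.imwrite('pics/side11.png',cv2.resize(p[60:260,260:460,::-1],None,fx=3,fy=3))
p,d=bot.read_camera('top');np.savez('top11.npz',p=p);cv2.imwrite('pics/top11.png',cv2.resize(p[130:280,340:510,::-1],None,fx=3.5,fy=3.5))
E
```

```text
t: 20.5
eef_pos: [0.4746, -0.4218, 0.0319]
tool_rot: [0.45, 0.546, 0.45, -0.546]
contact_force: [-0.3, 0.4, 3.8]
gripper_width: 0.252
t: 21.0
eef_pos: [0.4743, -0.4217, 0.0314]
tool_rot: [-0.45, -0.546, -0.45, 0.546]
contact_force: [0.7, -0.1, 0.1]
gripper_width: 0.527
t: 21.5
eef_pos: [0.4741, -0.4214, 0.1481]
tool_rot: [-0.45, -0.546, -0.45, 0.546]
contact_force: [0.7, -0.9, -0.1]
gripper_width: 0.528
t: 21.9
eef_pos: [0.4739, -0.4212, 0.1958]
tool_rot: [-0.449, -0.545, -0.45, 0.546]
contact_force: [0.2, 0.3, -0.5]
gripper_width: 0.525
t 21.90 pos [ 0.4739 -0.4212  0.1958] jaw -101.0 w 0.525 F [ 0.2  0.3 -0.5] q [ 0.66  0.44 -0.04  1.69  0.02  1.01 -1.15]
turn(6deg) [-1.5e+01 -1.0e-02  0.0e+00]
leg mm [ -4.2 625.7 -52.7]
turn(6deg) [ 0.   -0.01  0.01]
leg mm [  -4.2  -52.6 -625.7]
```

View pics/side11.png

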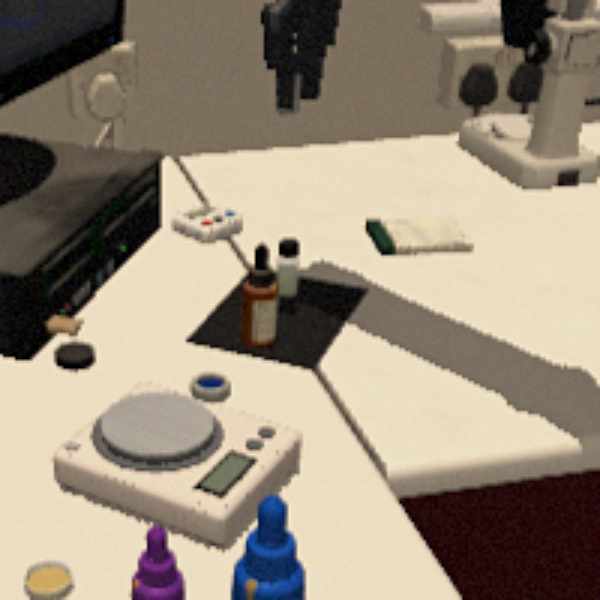

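View pics/top11.png

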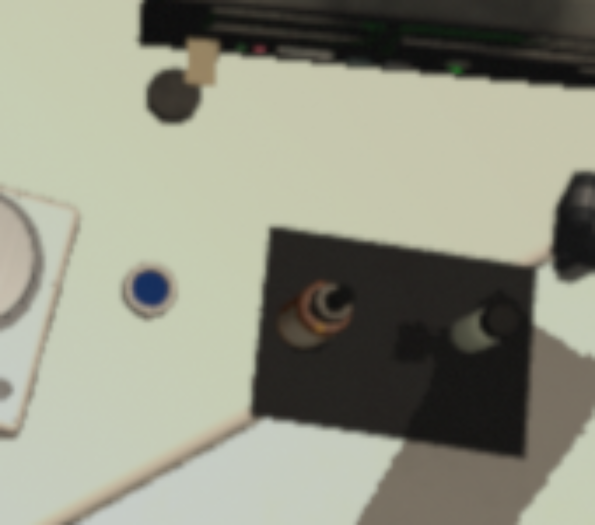

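Both stand upright on the mat: bottle at side (347,166), vial at (356,150). Going back for the weight, I'll use the known placements to check the camera bias and fit the pan.

```bash
python3 - <<'E'
from h import *
f=lambda n,u,v,z:plane(n,u,v,z).round(4)
print('bottle T',f('top',437.9-.4,214.2-.4,.105),'S',f('side',260+262/3-.3,60+248/3,.105))
print('vial T',f('top',482.5,220.5,.059),'S',f('side',260+289/3-.3,60+245/3,.059))
for n in('side','top'):
    p=np.load(f'{n}0.npz')['p'];g=cv2.cvtColor(p,cv2.COLOR_RGB2GRAY);h=cv2.cvtColor(p,cv2.COLOR_RGB2HSV)
    x0,y0,x1,y1=(285,180,340,225) if n=='side' else (300,175,360,232)
    m=np.zeros_like(g);m[y0:y1,x0:x1]=255
    e=cv2.Canny(g,30,80)&m
    cc=cv2.resize(p[y0-10:y1+15,x0-10:x1+25],None,fx=6,fy=6)[:,:,::-1];cv2.imwrite(f'pics/pan_{n}.png',cc)
E
python3 -m jog '0 -3.8 -35 0 0 0 45;0 -3.8 -45 0 0 0 45;0 -3.8 -45 0 0 0 45;0 -3.8 -45 0 0 0 45;0 -3.8 -45 0 0 0 45'; python3 -m jog '0 -3.8 -45 0 0 0 45;0 -3.8 -45 0 0 0 45;0 -3.8 -45 0 0 0 45;0 -3.8 -45 0 0 0 45;0 -3.8 -45 0 0 0 45'; python3 -m jog '0 -3.8 -45 0 0 0 45;0 -3.8 -45 0 0 0 45;0 -3.8 -45 0 0 0 45;0 -3.8 -45 0 0 0 45'
python3 -m jog '0 0 0 -1.3 0 0 45;0 0 0 -1.3 0 0 45;0 0 0 -1.3 0 0 45;0 0 0 -1.3 0 0 45;0 0 0 -1.3 0 0 45'; python3 -m jog '0 0 0 -1.3 0 0 45;0 0 0 -1.3 0 0 45;0 0 0 -1.3 0 0 45;0 0 0 -1.3 0 0 45;0 0 0 -1.3 0 0 45'; python3 -m jog '0 0 0 -1.3 0 0 45;0 0 0 -0.7 0 0 45;0 0 0 0 0 0 45;0 0 0 0 0 0 45'
python3 - <<'E'
from h import *
st();go([(.5415,.203,.1)],-11)
E
```

```text
bottle T [ 0.4784 -0.3066  0.105 ] S [ 0.475  -0.2964  0.105 ]
vial T [ 0.4765 -0.4185  0.059 ] S [ 0.4724 -0.4115  0.059 ]
t: 22.5
eef_pos: [0.4959, -0.205, 0.195]
tool_rot: [-0.449, -0.545, -0.451, 0.546]
contact_force: [0.4, 0.6, 0.3]
gripper_width: 0.529
t: 23.0
eef_pos: [0.5201, 0.0192, 0.1951]
tool_rot: [-0.449, -0.545, -0.45, 0.546]
contact_force: [0.2, 0.3, 0.0]
gripper_width: 0.526
t: 23.4
eef_pos: [0.5396, 0.1985, 0.1949]
tool_rot: [-0.45, -0.545, -0.45, 0.547]
contact_force: [1.1, 0.6, 0.2]
gripper_width: 0.525
t: 23.9
eef_pos: [0.5396, 0.1968, 0.1948]
tool_rot: [0.606, 0.362, 0.608, -0.363]
contact_force: [-0.8, -0.3, 0.0]
gripper_width: 0.525
t: 24.4
eef_pos: [0.5396, 0.1967, 0.1948]
tool_rot: [0.692, 0.139, 0.694, -0.139]
contact_force: [0.6, 0.2, 0.1]
gripper_width: 0.529
t: 24.8
eef_pos: [0.5399, 0.1968, 0.1954]
tool_rot: [0.703, 0.068, 0.704, -0.069]
contact_force: [0.2, -0.2, -0.1]
gripper_width: 0.524
t 24.80 pos [0.5399 0.1968 0.1954] jaw -11.1 w 0.524 F [ 0.2 -0.2 -0.1] q [ 0.02  0.42 -0.62  1.8   0.28  1.01 -0.9 ]
turn(6deg) [-0.02 -0.02  0.01]
leg mm [95.4  6.4  0.4]
```

View pics/pan_side.png

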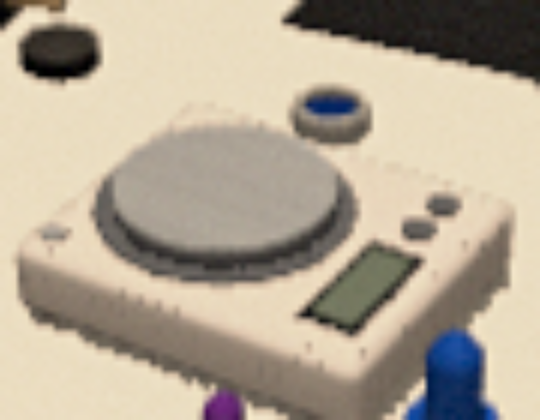

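View pics/pan_top.png

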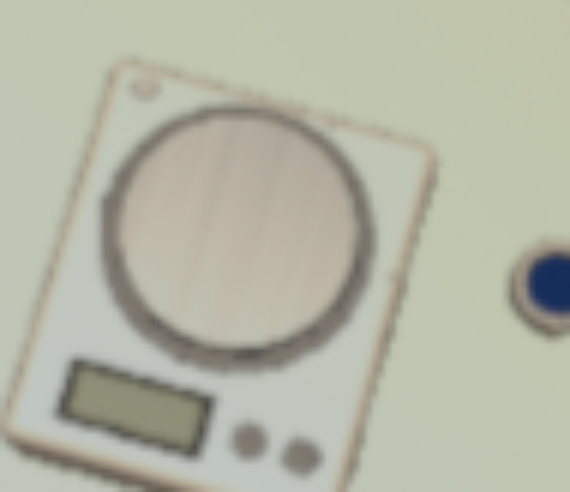

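Camera bias at the mat: the top view reads about 3–5 mm high in y and the side view about 10–15 mm. The pan is therefore near (0.507, −0.086). Descending to the weight.

```bash
python3 -m jog '30 2 0 0 0 0 45;30 2 0.4 0 0 0 45;30 2.4 0 0 0 0 45;20 0 0 0 0 0 45;15 0 0 0 0 0 45'; python3 -m jog '10 0 0 0 0 0 45;0 0 0 0 0 0 45;0 0 0 0 0 0 45'
python3 - <<'E'
from h import *
st();go([(.5415,.2035,.007)],-11)
p,d=bot.read_camera('side')
cv2.imwrite('pics/side12.png',cv2.resize(p[200:340,190:330,::-1],None,fx=4.2,fy=4.2))
p,d=bot.read_camera('top')
cv2.imwrite('pics/top12.png',cv2.resize(p[140:260,150:270,::-1],None,fx=4,fy=4))
E
```

```text
t: 25.3
eef_pos: [0.5412, 0.203, 0.0696]
tool_rot: [0.703, 0.068, 0.705, -0.069]
contact_force: [1.1, 0.1, -0.4]
gripper_width: 0.529
t: 25.6
eef_pos: [0.5425, 0.2036, 0.0621]
tool_rot: [0.704, 0.068, 0.704, -0.068]
contact_force: [0.6, -0.2, -0.3]
gripper_width: 0.524
t 25.60 pos [0.5425 0.2036 0.0621] jaw -11.0 w 0.524 F [ 0.6 -0.2 -0.3] q [-0.06  0.59 -0.54  1.89  0.42  0.77 -1.02]
turn(6deg) [-0.    0.01 -0.01]
leg mm [55.1 -0.3 -1. ]
```

View pics/side12.png

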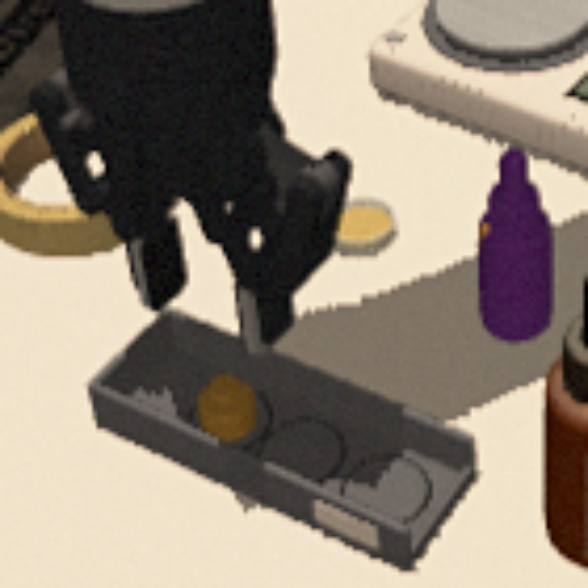

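View pics/top12.png

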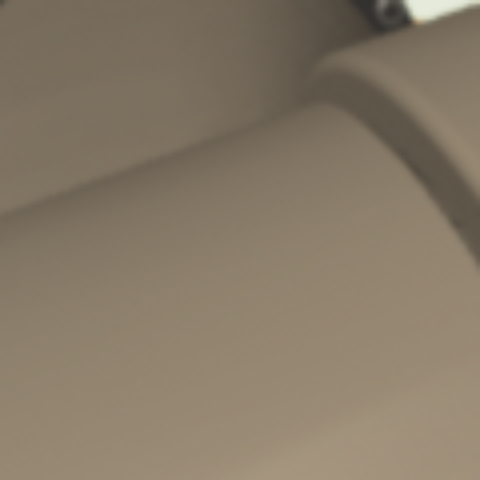

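Run:
```python
from h import *
for P in[(.5425,.2036,.064),(.5425,.2036,.026)]:print(((proj('side',P)-[190,200])*4.2).round(0))
u=190+204/4.2;v=200+328/4.2;print('mid tips',plane('side',u,v,.064))
print('weight knob now',plane('side',190+229/4.2,200+382/4.2,.026))
```

```text
[213. 318.]
[224. 383.]
mid tips [0.5434679  0.20983685 0.064     ]
weight knob now [0.54071254 0.20237174 0.026     ]
```

The fingertip midpoint and the knob at crop (229,382) agree in the jaw direction to about 2 mm, with about 10 mm of room on each side. Descend.

```bash
python3 -m jog '10 0 -0.5 0 0 0 45;12 0 -0.5 0 0 0 45;10 0 0 0 0 0 45;0 0 0 0 0 0 45;0 0 0 0 0 0 45'; python3 -m jog '8 0 0 0 0 0 45;8 0 0 0 0 0 45;3 0 0 0 0 0 45;0 0 0 0 0 0 45;0 0 0 0 0 0 45'
python3 - <<'E'
from h import *
st()
p,d=bot.read_camera('side')
cv2.imwrite('pics/side13.png',cv2.resize(p[200:340,190:330,::-1],None,fx=4.2,fy=4.2))
E
```

```text
t: 26.2
eef_pos: [0.5407, 0.2034, 0.0289]
tool_rot: [0.703, 0.068, 0.704, -0.068]
contact_force: [-0.2, 0.5, 0.2]
gripper_width: 0.527
t: 26.7
eef_pos: [0.5411, 0.2035, 0.0105]
tool_rot: [0.704, 0.068, 0.704, -0.068]
contact_force: [0.7, 0.2, -0.2]
gripper_width: 0.527
t 26.70 pos [0.5411 0.2035 0.0105] jaw -11.0 w 0.527 F [ 0.7  0.2 -0.2] q [-0.09  0.67 -0.49  1.91  0.48  0.68 -1.07]
```

View pics/side13.png

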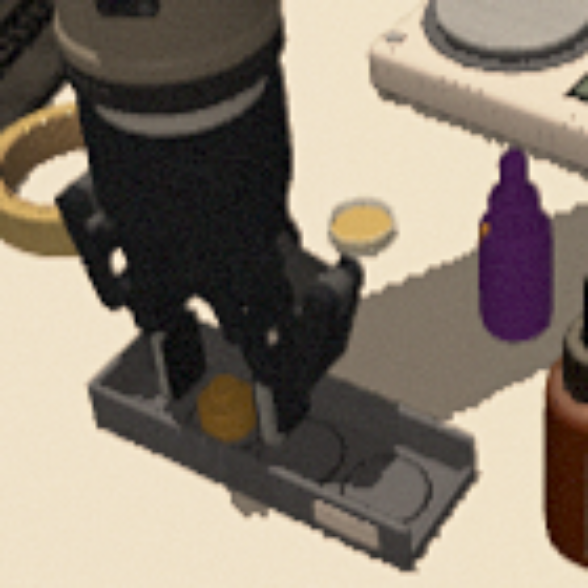

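The weight sits centred between the fingertips, about (172,395) and (280,440). Lower 3 mm and close.

```bash
python3 -m jog '2 0 0 0 0 0 40;1.5 0 0 0 0 0 36;0 0 0 0 0 0 32;0 0 0 0 0 0 28;0 0 0 0 0 0 25' 30; python3 -m jog '0 0 0 0 0 0 22;0 0 0 0 0 0 19;0 0 0 0 0 0 15;0 0 0 0 0 0 15;0 0 0 0 0 0 15'
python3 - <<'E'
from h import *
st()
p,d=bot.read_camera('side')
cv2.imwrite('pics/side14.png',cv2.resize(p[200:340,190:330,::-1],None,fx=4.2,fy=4.2))
E
```

```text
t: 27.25
eef_pos: [0.5412, 0.2035, 0.0071]
tool_rot: [0.704, 0.068, 0.704, -0.068]
contact_force: [1.4, -0.6, -0.7]
gripper_width: 0.289
t: 27.75
eef_pos: [0.5413, 0.2035, 0.0072]
tool_rot: [0.704, 0.068, 0.704, -0.068]
contact_force: [0.6, -1.1, 4.5]
gripper_width: 0.257
t 27.75 pos [0.5413 0.2035 0.0072] jaw -11.0 w 0.257 F [ 0.6 -1.1  4.5] q [-0.1   0.67 -0.49  1.91  0.48  0.68 -1.07]
```

View pics/side14.png

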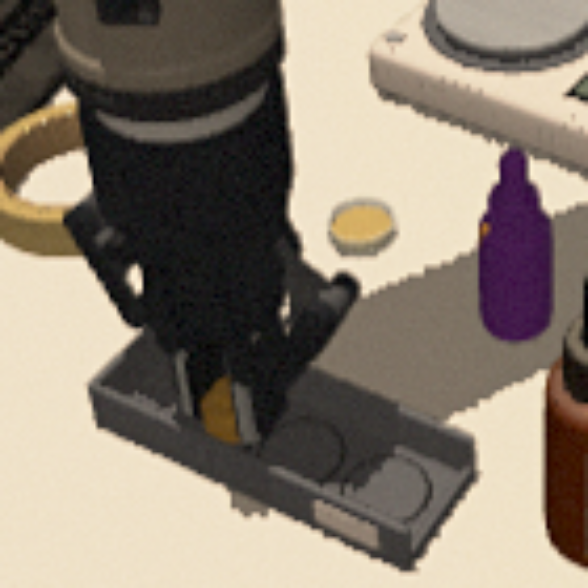

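The width of 0.257 fits the 24 mm body. Lift.

```bash
python3 -m jog '0 0 0 0 0 0 15;-5 0 0 0 0 0 15;-10 0 0 0 0 0 15;-20 0 0 0 0 0 15;-30 0 0 0 0 0 15' 45; python3 -m jog '-30 0 0 0 0 0 15;-35 0 0 0 0 0 15;-35 0 0 0 0 0 15;-20 0 0 0 0 0 15;0 0 0 0 0 0 15'; python3 -m jog '0 0 0 0 0 0 15'
python3 - <<'E'
from h import *
st();go([(.507,-.086,.19),(.507,-.086,.06)],-11)
p,d=bot.read_camera('side')
cv2.imwrite('pics/side15.png',cv2.resize(p[150:340,190:380,::-1],None,fx=3.1,fy=3.1))
E
```

```text
t: 28.3
eef_pos: [0.5397, 0.203, 0.0718]
tool_rot: [0.703, 0.067, 0.705, -0.068]
contact_force: [-0.5, -0.5, 0.1]
gripper_width: 0.247
t: 28.8
eef_pos: [0.5425, 0.2047, 0.1957]
tool_rot: [0.706, 0.069, 0.702, -0.067]
contact_force: [-0.6, -0.4, -0.9]
gripper_width: 0.25
t: 28.9
eef_pos: [0.5408, 0.2033, 0.192]
tool_rot: [0.704, 0.068, 0.704, -0.068]
contact_force: [-0.0, 0.2, -0.9]
gripper_width: 0.247
t 28.90 pos [0.5408 0.2033 0.192 ] jaw -11.0 w 0.247 F [-0.   0.2 -0.9] q [ 0.01  0.43 -0.62  1.8   0.29  1.   -0.91]
turn(6deg) [0. 0. 0.]
leg mm [   2.  -290.4   22. ]
leg mm [130.   0.   0.]
```

View pics/side15.png

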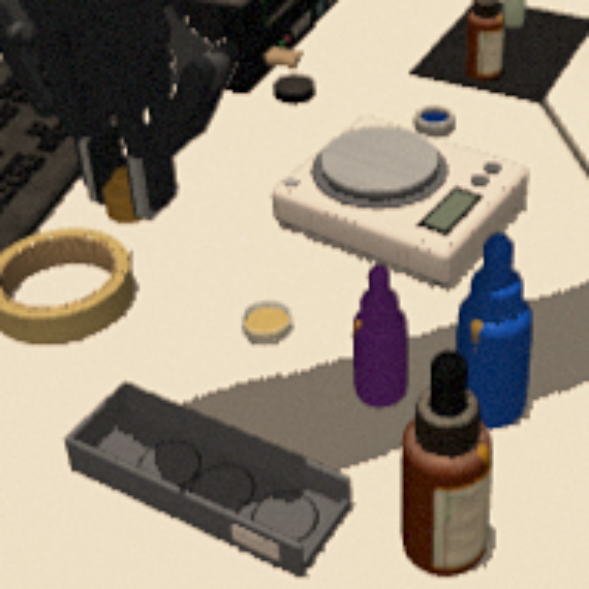

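```bash
python3 -m jog '0 -35 3 0 0 0 15;0 -42.5 3 0 0 0 15;0 -42.5 3 0 0 0 15;0 -42.5 3 0 0 0 15;0 -42.5 4 0 0 0 15'; python3 -m jog '0 -42.5 3 0 0 0 15;0 -42.5 3 0 0 0 15;25 0 0 0 0 0 15;35 0 0 0 0 0 15;35 0 0 0 0 0 15'; python3 -m jog '25 0 0 0 0 0 15;0 0 0 0 0 0 15;0 0 0 0 0 0 15'
python3 - <<'E'
from h import *
st();go([(.507,-.086,.06)],-11)
p,d=bot.read_camera('side')
cv2.imwrite('pics/side16.png',cv2.resize(p[150:260,260:390,::-1],None,fx=5,fy=5))
p,d=bot.read_camera('top')
cv2.imwrite('pics/top16.png',cv2.resize(p[150:260,270:400,::-1],None,fx=5,fy=5))
E
```

```text
t: 29.45
eef_pos: [0.5161, -0.0025, 0.1904]
tool_rot: [0.703, 0.068, 0.705, -0.068]
contact_force: [0.3, 0.3, -0.2]
gripper_width: 0.244
t: 29.95
eef_pos: [0.5064, -0.086, 0.0949]
tool_rot: [0.703, 0.068, 0.704, -0.068]
contact_force: [0.6, 0.2, -0.4]
gripper_width: 0.252
t: 30.25
eef_pos: [0.5066, -0.085, 0.0714]
tool_rot: [0.703, 0.068, 0.705, -0.067]
contact_force: [0.6, -0.6, 0.4]
gripper_width: 0.253
t 30.25 pos [ 0.5066 -0.085   0.0714] jaw -11.0 w 0.253 F [ 0.6 -0.6  0.4] q [ 0.44  0.48 -0.49  2.04  0.34  0.7  -0.46]
turn(6deg) [ 0.01 -0.02 -0.  ]
leg mm [11.4 -0.9  0.5]
```

View pics/side16.png

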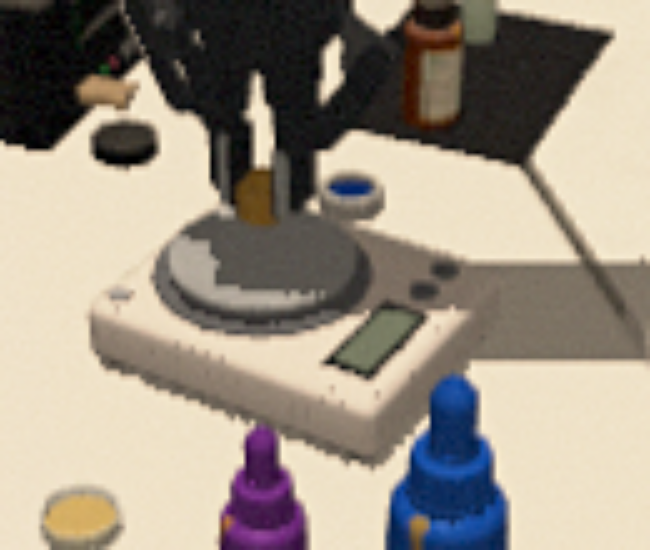

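View pics/top16.png

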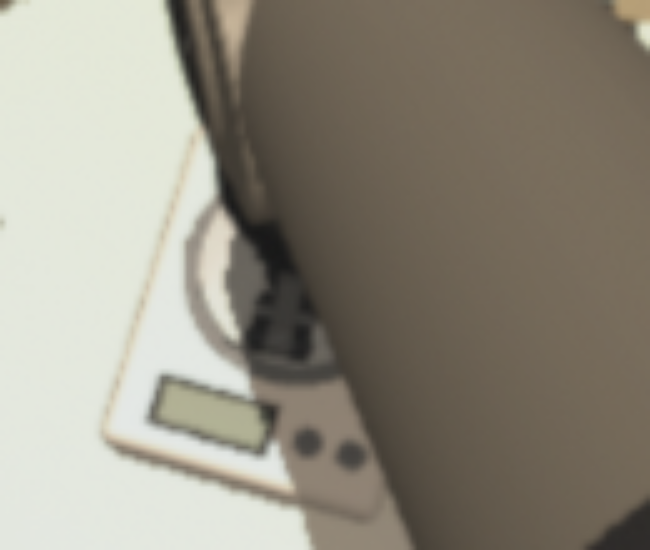

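```bash
python3 -m jog '8 0 0 0 0 0 15;8 0 0 0 0 0 15;0 0 0 0 0 0 15;0 0 0 0 0 0 15'
python3 - <<'E'
from h import *
st()
p,d=bot.read_camera('side')
cv2.imwrite('pics/side17.png',cv2.resize(p[150:240,260:370,::-1],None,fx=6,fy=6))
E
```

```text
t: 30.75
eef_pos: [0.5072, -0.0854, 0.0559]
tool_rot: [0.704, 0.068, 0.704, -0.068]
contact_force: [0.2, -0.3, -0.9]
gripper_width: 0.253
t 30.75 pos [ 0.5072 -0.0854  0.0559] jaw -11.0 w 0.253 F [ 0.2 -0.3 -0.9] q [ 0.43  0.51 -0.47  2.05  0.36  0.67 -0.47]
```

View pics/side17.png

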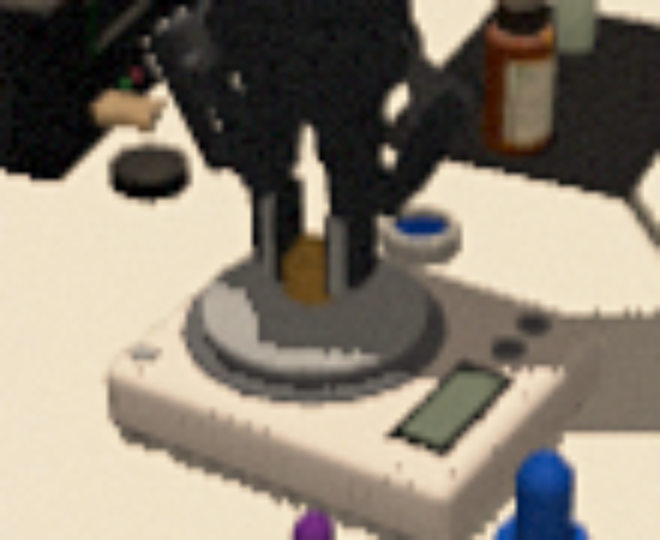

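The weight's base projects to about (310,307) once lowered, against a pan centre of (314,310), so it is centred within about 3 mm. Lowering.

```bash
python3 -m jog '3 0 0 0 0 0 15;2 0 0 0 0 0 15;0 0 0 0 0 0 15;0 0 0 0 0 0 15'; python3 -m jog '1 0 0 0 0 0 15;0 0 0 0 0 0 15;0 0 0 0 0 0 15'; python3 -m jog '0.7 0 0 0 0 0 15;0 0 0 0 0 0 15;0 0 0 0 0 0 15'
```

```text
t: 31.2
eef_pos: [0.5073, -0.0854, 0.051]
tool_rot: [0.704, 0.068, 0.704, -0.068]
contact_force: [0.3, 0.3, -0.3]
gripper_width: 0.248
t: 31.5
eef_pos: [0.5074, -0.0854, 0.05]
tool_rot: [0.704, 0.068, 0.704, -0.068]
contact_force: [-0.0, -0.7, -1.3]
gripper_width: 0.252
t: 31.8
eef_pos: [0.5075, -0.0854, 0.0494]
tool_rot: [0.704, 0.068, 0.704, -0.068]
contact_force: [0.3, 0.6, -0.7]
gripper_width: 0.25
```

```bash
python3 -m jog '0.7 0 0 0 0 0 15;0 0 0 0 0 0 15;0 0 0 0 0 0 15'; python3 -m jog '0.6 0 0 0 0 0 15;0 0 0 0 0 0 15;0 0 0 0 0 0 15'
```

```text
t: 32.1
eef_pos: [0.5075, -0.0854, 0.0493]
tool_rot: [0.704, 0.068, 0.704, -0.068]
contact_force: [-3.1, 0.0, 8.4]
gripper_width: 0.249
t: 32.4
eef_pos: [0.5075, -0.0854, 0.0492]
tool_rot: [0.704, 0.067, 0.704, -0.068]
contact_force: [-5.1, 0.2, 14.2]
gripper_width: 0.245
```

It is in contact. Back off slightly, release and rise.

```bash
python3 -m jog '-0.8 0 0 0 0 0 15;0 0 0 0 0 0 15'; python3 -m jog '0 0 0 0 0 0 24;0 0 0 0 0 0 27;0 0 0 0 0 0 32;0 0 0 0 0 0 38;0 0 0 0 0 0 42'; python3 -m jog '0 0 0 0 0 0 42;-8 0 0 0 0 0 42;-20 0 0 0 0 0 42;-30 0 0 0 0 0 42;-40 0 0 0 0 0 42'; python3 -m jog '-45 0 0 0 0 0 42;-10 0 0 0 0 0 45;0 0 0 0 0 0 45;0 0 0 0 0 0 45'
python3 - <<'E'
from h import *
st();go([(.4744,-.4217,.2)],-101);go([(.4744,-.4217,.2)],-11)
p,d=bot.read_camera('side')
cv2.imwrite('pics/side18.png',cv2.resize(p[120:240,260:380,::-1],None,fx=5,fy=5))
E
```

```text
t: 32.6
eef_pos: [0.5076, -0.0854, 0.0493]
tool_rot: [0.704, 0.068, 0.704, -0.068]
contact_force: [-2.5, -0.6, 7.6]
gripper_width: 0.25
t: 33.1
eef_pos: [0.5073, -0.0854, 0.0487]
tool_rot: [0.704, 0.068, 0.704, -0.068]
contact_force: [0.0, 0.1, -0.5]
gripper_width: 0.49
t: 33.6
eef_pos: [0.5061, -0.0852, 0.1472]
tool_rot: [0.703, 0.068, 0.705, -0.067]
contact_force: [0.5, -0.4, -0.3]
gripper_width: 0.487
t: 34.0
eef_pos: [0.5066, -0.0856, 0.201]
tool_rot: [0.703, 0.068, 0.704, -0.068]
contact_force: [-0.4, 0.2, -0.7]
gripper_width: 0.526
t 34.00 pos [ 0.5066 -0.0856  0.201 ] jaw -11.0 w 0.526 F [-0.4  0.2 -0.7] q [ 0.52  0.3  -0.56  1.94  0.19  0.96 -0.33]
turn(6deg) [ 1.5e+01 -1.0e-02  1.0e-02]
leg mm [  1.   32.5 336.1]
turn(6deg) [-0.   -0.01  0.  ]
leg mm [   1.  -336.1   32.5]
```

View pics/side18.png

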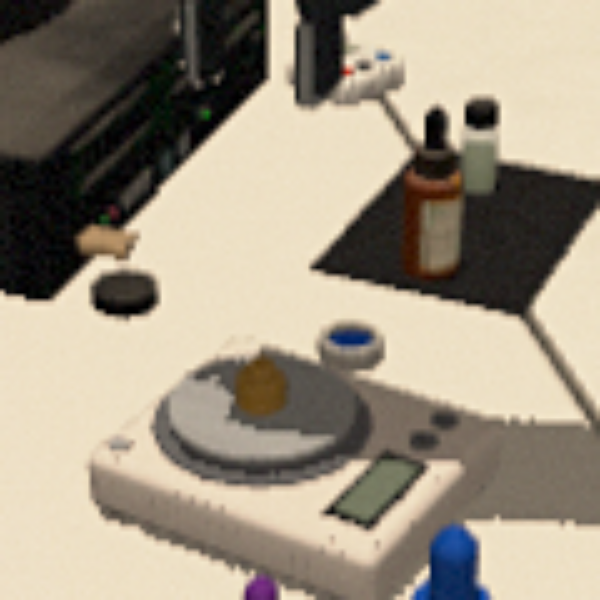

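The weight stands upright in the middle of the pan: base about (262,403), pan centre about (262,408). Now the vial back first.

```bash
python3 -m jog '0 0 0 1.3 0 0 50;0 0 0 1.3 0 0 50;0 0 0 1.3 0 0 50;0 0 0 1.3 0 0 50;0 0 0 1.3 0 0 50'; python3 -m jog '0 0 0 1.3 0 0 50;0 0 0 1.3 0 0 50;0 0 0 1.3 0 0 50;0 0 0 1.3 0 0 50;0 0 0 1.3 0 0 50'; python3 -m jog '0 0 0 1.3 0 0 50;0 0 0 0.7 0 0 50'
python3 -m jog '0 4 30 0 0 0 50;0 4 42 0 0 0 50;0 4 44 0 0 0 50;0 4 44 0 0 0 50;0 4 44 0 0 0 50'; python3 -m jog '0 4 44 0 0 0 50;0 4 44 0 0 0 50;0 4 44 0 0 0 50;0 0 0 0 0 0 50;0 0 0 0 0 0 50'
python3 - <<'E'
from h import *
st();go([(.4744,-.4217,.075),(.4744,-.4217,.032)],-101)
E
```

```text
t: 34.55
eef_pos: [0.5062, -0.0852, 0.1998]
tool_rot: [0.639, 0.3, 0.641, -0.301]
contact_force: [1.0, 0.5, -0.0]
gripper_width: 0.586
t: 35.05
eef_pos: [0.5061, -0.0853, 0.1997]
tool_rot: [0.502, 0.496, 0.504, -0.498]
contact_force: [0.0, 0.1, -0.1]
gripper_width: 0.586
t: 35.25
eef_pos: [0.5062, -0.0852, 0.1998]
tool_rot: [-0.448, -0.546, -0.45, 0.548]
contact_force: [1.0, -0.3, 0.2]
gripper_width: 0.586
t: 35.75
eef_pos: [0.4867, -0.2906, 0.1997]
tool_rot: [-0.449, -0.545, -0.451, 0.546]
contact_force: [0.5, 0.4, -0.2]
gripper_width: 0.587
t: 36.25
eef_pos: [0.4732, -0.4217, 0.1993]
tool_rot: [-0.448, -0.546, -0.451, 0.547]
contact_force: [0.5, 1.3, 0.1]
gripper_width: 0.586
t 36.25 pos [ 0.4732 -0.4217  0.1993] jaw -101.1 w 0.586 F [0.5 1.3 0.1] q [ 0.73  0.45 -0.14  1.68  0.07  1.02 -1.19]
turn(6deg) [-0.02 -0.02  0.04]
leg mm [124.3   1.1  -0.2]
leg mm [43.  0.  0.]
```

```bash
python3 -m jog '25 1 0 0 0 0 50;35 0 0 0 0 0 50;35 0 0 0 0 0 50;25 0 0 0 0 0 50;0 0 0 0 0 0 50'; python3 -m jog '0 0 0 0 0 0 50;15 0 0 0 0 0 50;12 0 0 0 0 0 50;10 0 0 0 0 0 50;0 0 0 0 0 0 50'; python3 -m jog '0 0 0 0 0 0 50;0 0 0 0 0 0 50'
python3 - <<'E'
from h import *
st();go([(.4744,-.4217,.032)],-101)
E
```

```text
t: 36.75
eef_pos: [0.4737, -0.4172, 0.0771]
tool_rot: [-0.447, -0.544, -0.454, 0.545]
contact_force: [-0.3, 0.3, -0.2]
gripper_width: 0.583
t: 37.25
eef_pos: [0.4747, -0.4208, 0.0431]
tool_rot: [-0.449, -0.545, -0.451, 0.546]
contact_force: [0.2, 0.4, -0.5]
gripper_width: 0.584
t: 37.45
eef_pos: [0.476, -0.4218, 0.0452]
tool_rot: [0.45, 0.546, 0.449, -0.546]
contact_force: [-0.4, 0.1, -0.3]
gripper_width: 0.585
t 37.45 pos [ 0.476  -0.4218  0.0452] jaw -101.0 w 0.585 F [-0.4  0.1 -0.3] q [ 0.72  0.63 -0.12  1.78  0.11  0.74 -1.22]
turn(6deg) [-0.    0.   -0.01]
leg mm [13.2 -1.6  0.2]
```

```bash
python3 -m jog '6 -0.8 0 0 0 0 50;5 -0.8 0 0 0 0 50;2 0 0 0 0 0 50;0 0 0 0 0 0 45;0 0 0 0 0 0 40' 30; python3 -m jog '0 0 0 0 0 0 35;0 0 0 0 0 0 31;0 0 0 0 0 0 28;0 0 0 0 0 0 25;0 0 0 0 0 0 22' ; python3 -m jog '0 0 0 0 0 0 19;0 0 0 0 0 0 14;0 0 0 0 0 0 14;0 0 0 0 0 0 14'
python3 - <<'E'
from h import *
st();
p,d=bot.read_camera('side')
cv2.imwrite('pics/side19.png',cv2.resize(p[90:210,290:410,::-1],None,fx=5,fy=5))
E
```

```text
t: 37.95
eef_pos: [0.4741, -0.4212, 0.0318]
tool_rot: [-0.45, -0.546, -0.45, 0.546]
contact_force: [1.0, -0.1, -0.3]
gripper_width: 0.474
t: 38.45
eef_pos: [0.4742, -0.4212, 0.0319]
tool_rot: [0.45, 0.546, 0.45, -0.546]
contact_force: [0.4, -0.4, 0.7]
gripper_width: 0.262
t: 38.85
eef_pos: [0.4742, -0.4212, 0.032]
tool_rot: [0.45, 0.546, 0.45, -0.546]
contact_force: [0.2, 0.6, 3.5]
gripper_width: 0.248
t 38.85 pos [ 0.4742 -0.4212  0.032 ] jaw -101.0 w 0.248 F [0.2 0.6 3.5] q [ 0.72  0.65 -0.12  1.79  0.11  0.71 -1.23]
```

View pics/side19.png

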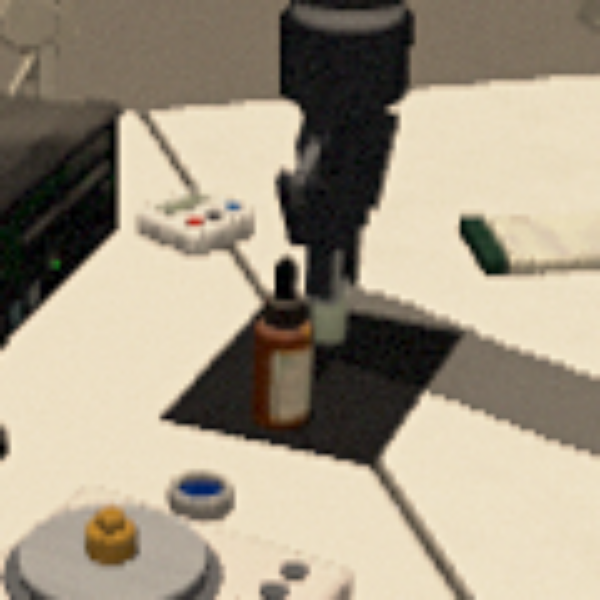

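Gripped. Lift, then carry to the tray's middle mark.

```bash
python3 -m jog '-8 0 0 0 0 0 14;-15 0 0 0 0 0 14;-25 0 0 0 0 0 14;-40 0 0 0 0 0 14;-40 0 0 0 0 0 14' ; python3 -m jog '-35 0 0 0 0 0 14;-10 0 0 0 0 0 14;0 0 0 0 0 0 14;0 0 0 0 0 0 14'
python3 - <<'E'
from h import *
st();go([(.5048,.2113,.205)],-101)
E
```

```text
t: 39.4
eef_pos: [0.4738, -0.421, 0.1619]
tool_rot: [-0.45, -0.546, -0.45, 0.546]
contact_force: [-0.5, -0.5, 0.4]
gripper_width: 0.244
t: 39.8
eef_pos: [0.4735, -0.4208, 0.204]
tool_rot: [-0.449, -0.545, -0.45, 0.546]
contact_force: [-0.7, 0.4, -0.2]
gripper_width: 0.246
t 39.80 pos [ 0.4735 -0.4208  0.204 ] jaw -101.0 w 0.246 F [-0.7  0.4 -0.2] q [ 0.73  0.44 -0.14  1.68  0.07  1.03 -1.19]
turn(6deg) [ 0.   -0.01  0.01]
leg mm [  -1.   -89.8 -626.5]
```

```bash
python3 -m jog '0 -6.4 -36 0 0 0 14;0 -6.4 -45 0 0 0 14;0 -6.4 -45 0 0 0 14;0 -6.4 -45 0 0 0 14;0 -6.4 -45 0 0 0 14'; python3 -m jog '0 -6.4 -45 0 0 0 14;0 -6.4 -45 0 0 0 14;0 -6.4 -45 0 0 0 14;0 -6.4 -45 0 0 0 14;0 -6.4 -45 0 0 0 14'; python3 -m jog '0 -6.4 -45 0 0 0 14;0 -6.4 -45 0 0 0 14;0 -6.4 -45 0 0 0 14;0 -6.4 -45 0 0 0 14';  python3 -m jog '0 0 -5 0 0 0 14;0 0 0 0 0 0 14;0 0 0 0 0 0 14;0 0 0 0 0 0 14'
python3 - <<'E'
from h import *
st();go([(.5048,.2113,.1)],-101)
E
```

```text
t: 40.3
eef_pos: [0.4824, -0.2009, 0.2029]
tool_rot: [-0.449, -0.545, -0.451, 0.546]
contact_force: [1.5, 0.3, -0.3]
gripper_width: 0.247
t: 40.8
eef_pos: [0.4939, 0.0254, 0.2031]
tool_rot: [-0.449, -0.545, -0.45, 0.547]
contact_force: [1.2, -0.0, -0.0]
gripper_width: 0.25
t: 41.2
eef_pos: [0.5033, 0.2066, 0.2029]
tool_rot: [-0.449, -0.544, -0.45, 0.547]
contact_force: [0.8, 0.5, 0.5]
gripper_width: 0.25
t: 41.6
eef_pos: [0.5055, 0.2081, 0.204]
tool_rot: [-0.449, -0.546, -0.449, 0.547]
contact_force: [1.0, -0.4, -0.8]
gripper_width: 0.247
t 41.60 pos [0.5055 0.2081 0.204 ] jaw -101.2 w 0.247 F [ 1.  -0.4 -0.8] q [-0.14  0.33 -0.44  1.87  0.17  0.98 -2.43]
turn(6deg) [-0.03  0.02  0.01]
leg mm [104.   -1.3  -3.1]
```

```bash
python3 -m jog '25 0 -1.5 0 0 0 14;30 -1 -1.6 0 0 0 14;30 0 0 0 0 0 14;19 0 0 0 0 0 14;0 0 0 0 0 0 14'; python3 -m jog '0 0 0 0 0 0 14;0 0 0 0 0 0 14'
python3 - <<'E'
from h import *
st();go([(.5048,.2113,.035)],-101)
E
```

```text
t: 42.1
eef_pos: [0.5035, 0.2109, 0.0982]
tool_rot: [-0.449, -0.544, -0.45, 0.548]
contact_force: [0.6, -0.1, 0.7]
gripper_width: 0.249
t: 42.3
eef_pos: [0.5062, 0.2135, 0.1022]
tool_rot: [0.45, 0.547, 0.449, -0.545]
contact_force: [0.3, -0.8, -0.1]
gripper_width: 0.246
t 42.30 pos [0.5062 0.2135 0.1022] jaw -101.0 w 0.246 F [ 0.3 -0.8 -0.1] q [-0.19  0.47 -0.41  1.95  0.26  0.78 -2.51]
turn(6deg) [-0.01 -0.01 -0.02]
leg mm [67.2 -0.9  2.4]
```

```bash
python3 -m jog '15 -0.9 0.8 0 0 0 14;15 0 0.8 0 0 0 14;15 0 0 0 0 0 14;10 0 0 0 0 0 14;0 0 0 0 0 0 14'; python3 -m jog '0 0 0 0 0 0 14;0 0 0 0 0 0 14'
python3 - <<'E'
from h import *
st();go([(.5048,.2113,.0335)],-101)
E
```

```text
t: 42.8
eef_pos: [0.5029, 0.2117, 0.0442]
tool_rot: [-0.45, -0.545, -0.45, 0.547]
contact_force: [-0.2, -0.7, -0.0]
gripper_width: 0.248
t: 43.0
eef_pos: [0.5044, 0.2126, 0.0463]
tool_rot: [0.45, 0.546, 0.45, -0.545]
contact_force: [0.3, 0.7, 0.3]
gripper_width: 0.249
t 43.00 pos [0.5044 0.2126 0.0463] jaw -101.0 w 0.249 F [0.3 0.7 0.3] q [-0.22  0.55 -0.37  1.98  0.31  0.67 -2.55]
turn(6deg) [ 0.   -0.01 -0.01]
leg mm [12.8  0.7  1.2]
```

```bash
python3 -m jog '6 0.7 1.2 0 0 0 14;4 0 0 0 0 0 14;1.5 0 0 0 0 0 14;0 0 0 0 0 0 14;0 0 0 0 0 0 14'; python3 -m jog '0.8 0 0 0 0 0 14;0 0 0 0 0 0 14;0 0 0 0 0 0 14'; python3 -m jog '0.7 0 0 0 0 0 14;0 0 0 0 0 0 14;0 0 0 0 0 0 14'
```

```text
t: 43.5
eef_pos: [0.5044, 0.211, 0.0343]
tool_rot: [0.45, 0.546, 0.45, -0.546]
contact_force: [-0.4, 1.1, -1.6]
gripper_width: 0.249
t: 43.8
eef_pos: [0.5045, 0.2109, 0.0336]
tool_rot: [0.45, 0.546, 0.45, -0.546]
contact_force: [-0.1, -0.3, 0.0]
gripper_width: 0.245
t: 44.1
eef_pos: [0.5045, 0.211, 0.033]
tool_rot: [0.45, 0.546, 0.45, -0.545]
contact_force: [-0.6, -1.0, 1.1]
gripper_width: 0.249
```

Just in contact. Release with a modest opening (tips are above the walls), then rise.

```bash
python3 -m jog '0.3 0 0 0 0 0 14;0 0 0 0 0 0 14'; python3 -m jog '0 0 0 0 0 0 23;0 0 0 0 0 0 26;0 0 0 0 0 0 32;0 0 0 0 0 0 40;0 0 0 0 0 0 45'; python3 -m jog '0 0 0 0 0 0 45;-10 0 0 0 0 0 45;-25 0 0 0 0 0 45;-40 0 0 0 0 0 45;-40 0 0 0 0 0 45'; python3 -m jog '-40 0 0 0 0 0 60;-10 0 0 0 0 0 60;0 0 0 0 0 0 60;0 0 0 0 0 0 60'
python3 - <<'E'
from h import *
st();go([(.478,-.3115,.2)],-101)
p,d=bot.read_camera('side')
cv2.imwrite('pics/side20.png',cv2.resize(p[225:345,200:360,::-1],None,fx=5,fy=5))
E
```

```text
t: 44.3
eef_pos: [0.5047, 0.211, 0.0329]
tool_rot: [0.45, 0.546, 0.45, -0.545]
contact_force: [-0.5, -1.3, 4.8]
gripper_width: 0.243
t: 44.8
eef_pos: [0.5043, 0.2109, 0.0324]
tool_rot: [-0.45, -0.546, -0.45, 0.546]
contact_force: [0.8, -0.6, 0.8]
gripper_width: 0.527
t: 45.3
eef_pos: [0.5039, 0.2108, 0.1491]
tool_rot: [-0.45, -0.545, -0.45, 0.546]
contact_force: [0.9, 0.6, 0.1]
gripper_width: 0.526
t: 45.7
eef_pos: [0.5038, 0.2104, 0.1968]
tool_rot: [-0.45, -0.545, -0.45, 0.546]
contact_force: [-0.5, -0.2, -0.3]
gripper_width: 0.703
t 45.70 pos [0.5038 0.2104 0.1968] jaw -101.0 w 0.703 F [-0.5 -0.2 -0.3] q [-0.14  0.34 -0.45  1.88  0.18  0.97 -2.43]
turn(6deg) [0.   0.01 0.01]
leg mm [ -3.2  74.2 517.3]
```

View pics/side20.png

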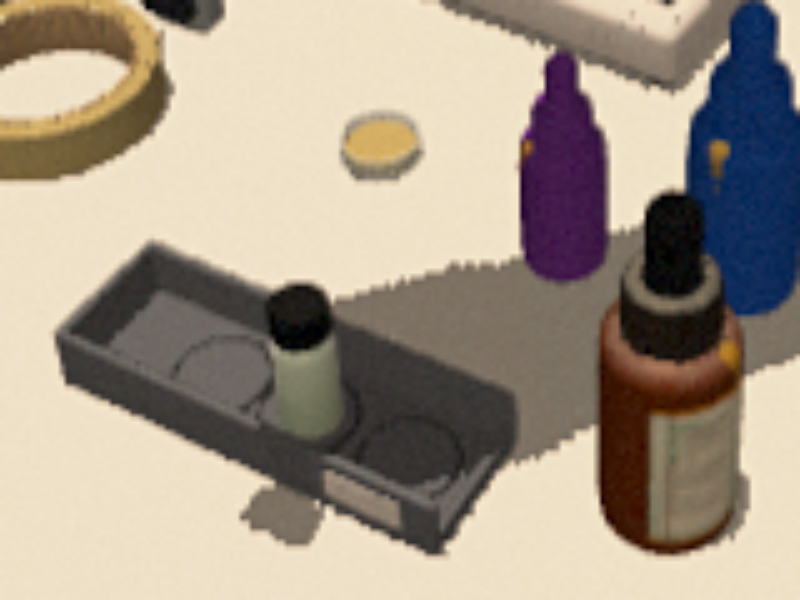

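The vial is back: its cap is at crop (301,298), against (299,300) at the start. Now the bottle.

```bash
python3 -m jog '-1 6 33 0 0 0 62;0 6.2 44 0 0 0 62;0 6.2 44 0 0 0 62;0 6.2 44 0 0 0 62;0 6.2 44 0 0 0 62'; python3 -m jog '0 6.2 44 0 0 0 62;0 6.2 44 0 0 0 62;0 6.2 44 0 0 0 62;0 6.2 44 0 0 0 62;0 6.2 44 0 0 0 62'; python3 -m jog '0 6.2 44 0 0 0 62;0 6.2 44 0 0 0 62;0 0 0 0 0 0 62;0 0 0 0 0 0 62;0 0 0 0 0 0 62'
python3 - <<'E'
from h import *
st();go([(.478,-.3115,.13)],-101)
E
```

```text
t: 46.25
eef_pos: [0.4933, -0.0019, 0.1968]
tool_rot: [-0.449, -0.545, -0.451, 0.546]
contact_force: [0.9, -0.1, 0.2]
gripper_width: 0.725
t: 46.75
eef_pos: [0.4819, -0.2235, 0.1967]
tool_rot: [-0.449, -0.545, -0.451, 0.546]
contact_force: [1.8, 0.9, 0.0]
gripper_width: 0.725
t: 47.25
eef_pos: [0.4784, -0.309, 0.1972]
tool_rot: [-0.449, -0.545, -0.451, 0.545]
contact_force: [1.1, 0.0, -0.0]
gripper_width: 0.72
t 47.25 pos [ 0.4784 -0.309   0.1972] jaw -100.9 w 0.720 F [ 1.1  0.  -0. ] q [ 0.62  0.35 -0.2   1.83  0.08  0.97 -1.37]
turn(6deg) [ 0.02 -0.01  0.02]
leg mm [67.2  0.   2.5]
```

```bash
python3 -m jog '25 0 1 0 0 0 62;35 0 1.5 0 0 0 62;35 0 0 0 0 0 62;30 0 0 0 0 0 62;0 0 0 0 0 0 62'; python3 -m jog '0 0 0 0 0 0 62;12 0 0 0 0 0 62;0 0 0 0 0 0 60;0 0 0 0 0 0 60'
python3 - <<'E'
from h import *
st();go([(.478,-.3115,.041)],-101)
E
```

```text
t: 47.75
eef_pos: [0.4757, -0.3097, 0.0696]
tool_rot: [-0.448, -0.544, -0.454, 0.546]
contact_force: [-1.4, 0.1, 0.7]
gripper_width: 0.724
t: 48.15
eef_pos: [0.4785, -0.3133, 0.0621]
tool_rot: [0.45, 0.546, 0.45, -0.545]
contact_force: [0.6, -0.3, 0.5]
gripper_width: 0.702
t 48.15 pos [ 0.4785 -0.3133  0.0621] jaw -101.0 w 0.702 F [ 0.6 -0.3  0.5] q [ 0.6   0.53 -0.17  1.93  0.14  0.69 -1.41]
turn(6deg) [ 0.    0.   -0.01]
leg mm [21.1 -0.9 -1.7]
```

```bash
python3 -m jog '8 -0.5 -1 0 0 0 60;8 -0.4 -0.7 0 0 0 60;5 0 0 0 0 0 58;0 0 0 0 0 0 52;0 0 0 0 0 0 46' 30; python3 -m jog '0 0 0 0 0 0 42;0 0 0 0 0 0 38;0 0 0 0 0 0 34;0 0 0 0 0 0 30;0 0 0 0 0 0 25' ; python3 -m jog '0 0 0 0 0 0 20;0 0 0 0 0 0 20;0 0 0 0 0 0 20'
python3 - <<'E'
from h import *
st()
E
```

```text
t: 48.65
eef_pos: [0.4775, -0.3113, 0.0403]
tool_rot: [-0.45, -0.546, -0.45, 0.546]
contact_force: [-0.0, -0.0, 0.9]
gripper_width: 0.54
t: 49.15
eef_pos: [0.4779, -0.3114, 0.0408]
tool_rot: [0.45, 0.546, 0.45, -0.545]
contact_force: [0.4, 0.1, 3.4]
gripper_width: 0.361
t: 49.45
eef_pos: [0.4779, -0.3114, 0.0408]
tool_rot: [0.45, 0.546, 0.45, -0.545]
contact_force: [-0.6, 0.4, 5.9]
gripper_width: 0.365
t 49.45 pos [ 0.4779 -0.3114  0.0408] jaw -101.0 w 0.365 F [-0.6  0.4  5.9] q [ 0.6   0.56 -0.17  1.94  0.15  0.65 -1.42]
```

```bash
python3 -m jog '-10 0 0 0 0 0 20;-20 0 0 0 0 0 20;-30 0 0 0 0 0 20;-40 0 0 0 0 0 20;-40 0 0 0 0 0 20' ; python3 -m jog '-30 0 0 0 0 0 20;0 0 0 0 0 0 20;0 0 0 0 0 0 20;0 0 0 0 0 0 20'
python3 - <<'E'
from h import *
st();go([(.4655,.2172,.21)],-101)
p,d=bot.read_camera('side');cv2.imwrite('pics/side21.png',cv2.resize(p[40:240,260:460,::-1],None,fx=3,fy=3))
E
```

```text
t: 49.95
eef_pos: [0.4767, -0.3112, 0.1817]
tool_rot: [-0.449, -0.545, -0.45, 0.546]
contact_force: [0.4, 0.4, -1.0]
gripper_width: 0.367
t: 50.35
eef_pos: [0.4765, -0.311, 0.2092]
tool_rot: [-0.449, -0.545, -0.451, 0.546]
contact_force: [-0.7, 0.4, -0.3]
gripper_width: 0.365
t 50.35 pos [ 0.4765 -0.311   0.2092] jaw -101.0 w 0.365 F [-0.7  0.4 -0.3] q [ 0.63  0.34 -0.2   1.82  0.08  0.99 -1.36]
turn(6deg) [-0.   -0.01  0.02]
leg mm [  -0.8 -111.6 -516.4]
```

View pics/side21.png

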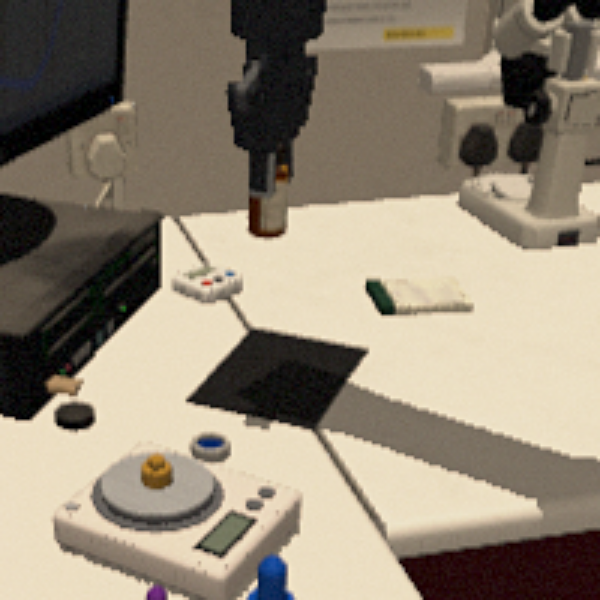

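The bottle is held upright and the weight is still on the pan. Carrying the bottle to the tray.

```bash
python3 -m jog '0 -9 -36 0 0 0 20;0 -9.3 -43.5 0 0 0 20;0 -9.3 -43.5 0 0 0 20;0 -9.3 -43.5 0 0 0 20;0 -9.3 -43.5 0 0 0 20'; python3 -m jog '0 -9.3 -43.5 0 0 0 20;0 -9.3 -43.5 0 0 0 20;0 -9.3 -43.5 0 0 0 20;0 -9.3 -43.5 0 0 0 20;0 -9.3 -43.5 0 0 0 20'; python3 -m jog '0 -9.3 -43.5 0 0 0 20;0 -9.3 -43.5 0 0 0 20;0 0 0 0 0 0 20;0 0 0 0 0 0 20;0 0 0 0 0 0 20'
python3 - <<'E'
from h import *
st();go([(.4655,.2172,.11)],-101)
E
```

```text
t: 50.9
eef_pos: [0.4712, -0.0947, 0.2093]
tool_rot: [-0.449, -0.545, -0.45, 0.546]
contact_force: [0.6, -0.1, -0.5]
gripper_width: 0.362
t: 51.4
eef_pos: [0.4671, 0.1273, 0.2094]
tool_rot: [-0.449, -0.545, -0.45, 0.546]
contact_force: [1.3, -0.7, -0.3]
gripper_width: 0.36
t: 51.9
eef_pos: [0.4662, 0.2133, 0.2095]
tool_rot: [-0.449, -0.545, -0.449, 0.547]
contact_force: [0.1, -0.8, -1.4]
gripper_width: 0.361
t 51.90 pos [0.4662 0.2133 0.2095] jaw -101.1 w 0.361 F [ 0.1 -0.8 -1.4] q [-0.12  0.28 -0.51  1.93  0.16  0.97 -2.47]
turn(6deg) [-0.01  0.02  0.01]
leg mm [99.5 -1.4 -3.6]
```

```bash
python3 -m jog '25 -0.7 -1.8 0 0 0 20;30 -0.7 -1.8 0 0 0 20;30 0 0 0 0 0 20;14 0 0 0 0 0 20;0 0 0 0 0 0 20'; python3 -m jog '0 0 0 0 0 0 20;0 0 0 0 0 0 20;0 0 0 0 0 0 20'
python3 - <<'E'
from h import *
st();go([(.4655,.2172,.06)],-101)
p,d=bot.read_camera('side');cv2.imwrite('pics/side22.png',cv2.resize(p[200:345,200:360,::-1],None,fx=4,fy=4))
E
```

```text
t: 52.4
eef_pos: [0.4648, 0.2166, 0.1097]
tool_rot: [-0.449, -0.544, -0.45, 0.548]
contact_force: [0.1, -0.2, -1.3]
gripper_width: 0.359
t: 52.7
eef_pos: [0.4667, 0.219, 0.1128]
tool_rot: [0.45, 0.546, 0.449, -0.545]
contact_force: [0.3, -0.7, -0.7]
gripper_width: 0.364
t 52.70 pos [0.4667 0.219  0.1128] jaw -101.0 w 0.364 F [ 0.3 -0.7 -0.7] q [-0.17  0.41 -0.48  2.02  0.27  0.77 -2.57]
turn(6deg) [-0.   -0.01 -0.02]
leg mm [52.8 -0.8  2. ]
```

View pics/side22.png

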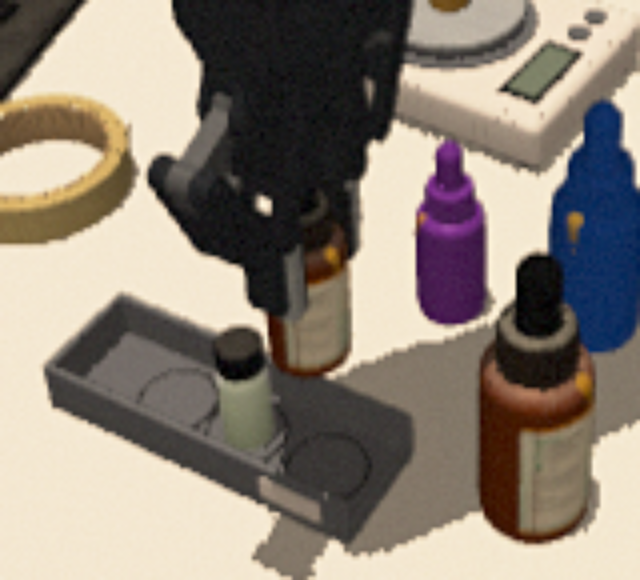

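```bash
python3 -m jog '15 -0.8 1 0 0 0 20;20 0 1 0 0 0 20;14 0 0 0 0 0 20;5 0 0 0 0 0 20;0 0 0 0 0 0 20'; python3 -m jog '0 0 0 0 0 0 20;0 0 0 0 0 0 20;0 0 0 0 0 0 20'
python3 - <<'E'
from h import *
st();go([(.4655,.2172,.0425)],-101)
E
```

```text
t: 53.25
eef_pos: [0.4644, 0.2169, 0.0571]
tool_rot: [-0.45, -0.545, -0.45, 0.546]
contact_force: [-0.7, 0.3, -0.6]
gripper_width: 0.359
t: 53.55
eef_pos: [0.465, 0.2171, 0.0581]
tool_rot: [0.45, 0.546, 0.45, -0.545]
contact_force: [-0.3, -0.3, -1.5]
gripper_width: 0.359
t 53.55 pos [0.465  0.2171 0.0581] jaw -101.0 w 0.359 F [-0.3 -0.3 -1.5] q [-0.21  0.49 -0.44  2.05  0.33  0.66 -2.62]
turn(6deg) [ 0.   -0.01 -0.01]
leg mm [15.6  0.4 -0.2]
```

```bash
python3 -m jog '6 0.4 0 0 0 0 20;5 0 0 0 0 0 20;3 0 0 0 0 0 20;0 0 0 0 0 0 20;0 0 0 0 0 0 20'; python3 -m jog '0 0 0 0 0 0 20;1 0 0 0 0 0 20;0 0 0 0 0 0 20;0 0 0 0 0 0 20'; python3 -m jog '0.8 0 0 0 0 0 20;0 0 0 0 0 0 20;0 0 0 0 0 0 20'
```

```text
t: 54.05
eef_pos: [0.4649, 0.2168, 0.0433]
tool_rot: [-0.45, -0.545, -0.45, 0.546]
contact_force: [-0.5, 0.5, -0.1]
gripper_width: 0.364
t: 54.45
eef_pos: [0.4651, 0.2168, 0.0425]
tool_rot: [0.45, 0.546, 0.45, -0.546]
contact_force: [0.7, -0.4, -0.2]
gripper_width: 0.366
t: 54.75
eef_pos: [0.4652, 0.2169, 0.0418]
tool_rot: [0.45, 0.546, 0.45, -0.545]
contact_force: [0.6, 0.1, 1.6]
gripper_width: 0.366
```

In contact. Release, rise clear and check.

```bash
python3 -m jog '0.3 0 0 0 0 0 20;0 0 0 0 0 0 20'; python3 -m jog '0 0 0 0 0 0 34;0 0 0 0 0 0 38;0 0 0 0 0 0 44;0 0 0 0 0 0 52;0 0 0 0 0 0 60'; python3 -m jog '0 0 0 0 0 0 62;-10 0 0 0 0 0 62;-25 0 0 0 0 0 62;-40 0 0 0 0 0 62;-40 0 0 0 0 0 62'; python3 -m jog '-40 0 0 0 0 0 62;-20 0 0 0 0 0 62;0 0 0 0 0 0 62;0 0 0 0 0 0 62'; python3 -m jog '0 5 40 0 0 0 62;0 5 40 0 0 0 62;0 5 40 0 0 0 62;0 0 0 0 0 0 62;0 0 0 0 0 0 62'
python3 - <<'E'
from h import *
st()
p,d=bot.read_camera('side')
cv2.imwrite('pics/side23.png',cv2.resize(p[225:345,200:360,::-1],None,fx=5,fy=5))
cv2.imwrite('pics/side23b.png',p[:,:,::-1])
p,d=bot.read_camera('top')
cv2.imwrite('pics/top23.png',cv2.resize(p[100:300,150:450,::-1],None,fx=2.6,fy=2.6))
E
```

```text
t: 54.95
eef_pos: [0.4653, 0.2169, 0.0418]
tool_rot: [0.45, 0.546, 0.45, -0.545]
contact_force: [-0.4, -0.7, 4.2]
gripper_width: 0.363
t: 55.45
eef_pos: [0.465, 0.2168, 0.0413]
tool_rot: [-0.45, -0.546, -0.45, 0.546]
contact_force: [-0.2, -0.1, 0.3]
gripper_width: 0.703
t: 55.95
eef_pos: [0.4644, 0.2167, 0.158]
tool_rot: [-0.45, -0.545, -0.45, 0.546]
contact_force: [1.1, 0.5, 0.3]
gripper_width: 0.725
t: 56.35
eef_pos: [0.465, 0.2167, 0.2169]
tool_rot: [0.45, 0.546, 0.45, -0.545]
contact_force: [0.0, -0.5, -0.7]
gripper_width: 0.731
t: 56.85
eef_pos: [0.4561, 0.0952, 0.2153]
tool_rot: [-0.449, -0.545, -0.45, 0.547]
contact_force: [-0.5, 1.0, -1.0]
gripper_width: 0.725
t 56.85 pos [0.4561 0.0952 0.2153] jaw -101.1 w 0.725 F [-0.5  1.  -1. ] q [ 0.09  0.19 -0.47  2.03  0.1   0.95 -2.2 ]
```

View pics/side23.png

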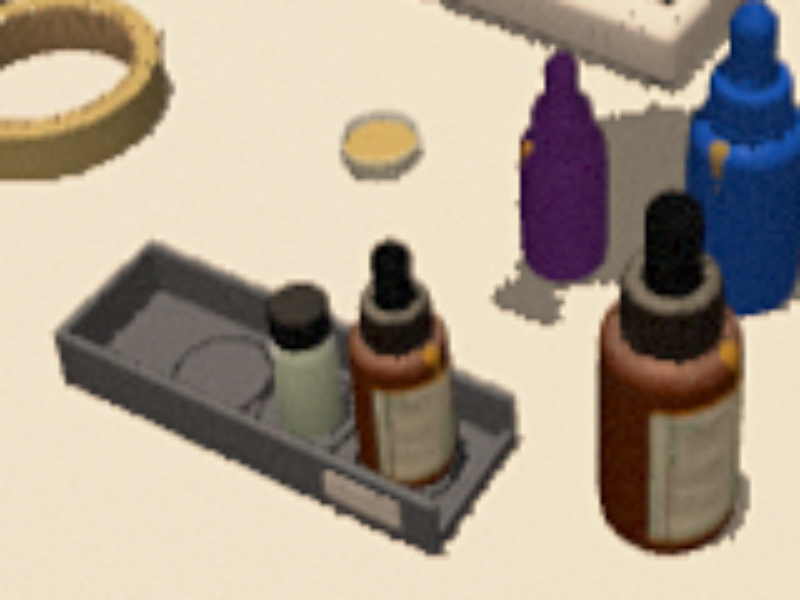

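View pics/side23b.png

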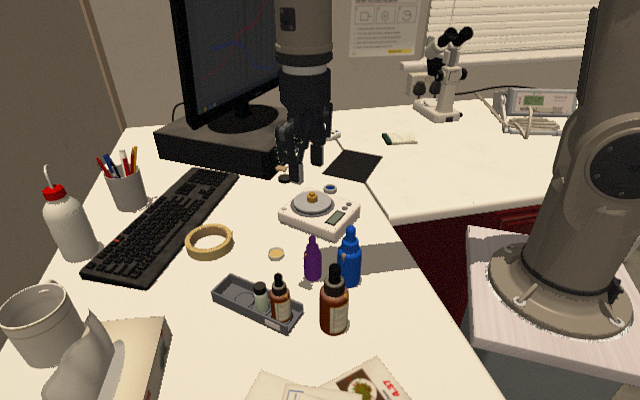

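View pics/top23.png

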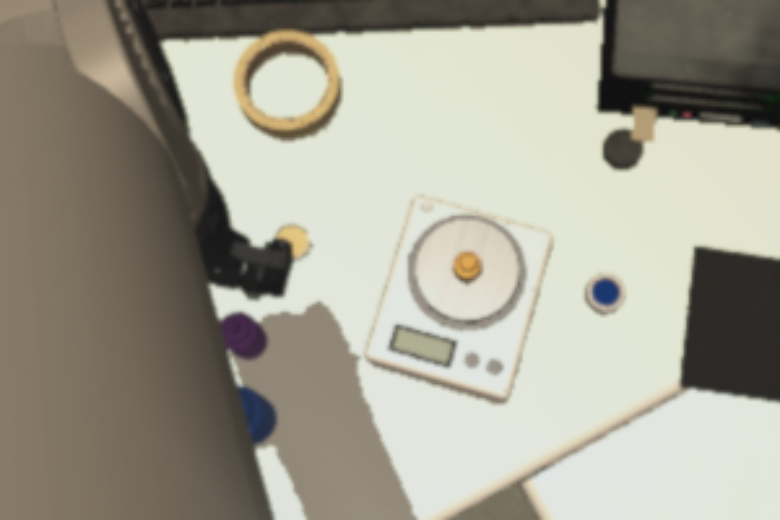

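All checks agree:
- **Bottle:** bulb at (390,252), against (388,252) at the start.
- **Vial:** cap at (301,299), against (299,300) at the start.
- **Weight:** top-view crop (467,266), against a pan centre of about (467,269).
- **Bystanders:** in place in both views.
- **Robot:** hand free, touching nothing.

Run:
```python
from station import bot
print(bot.hand_in())
```

```text
the job is handed in; nothing more can be done
None
```

I finished the job and handed it in at about 57 s of the 128 s allowed; the hand-in reports no verdict. The bottle and then the vial went to the mat and stood there while I set the weight on the balance pan. After that I put the vial and then the bottle back on their marks.

- **Bottle and vial:** both stand upright in the tray. In the last side view each top is within 0.5 pixel (roughly 1 mm) of its starting place, and the release positions match the pick-up positions to under 1 mm.
- **Weight:** it stands upright about 1–2 mm from the pan centre in the top view.
- **Bystanders and gripper:** the filter ring, petri dish and lens cap look unmoved, and the gripper was clear of everything.
- **Camera disagreement:** the two views differed by a few mm in y at the tray and up to about 10 mm at the mat. I corrected the pan position using where the bottle and vial had been set down.
- **Forces:** lowering the weight onto the pan briefly gave about 15 N, the highest contact force I read and well under the limits.

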